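Zero the tare and weigh a varnish bottle

ROBOT

A 7-joint arm with a two-finger parallel gripper is mounted at the origin on the work surface. World frame = base frame: x ahead of the robot, y to its left, z up, the work surface at z = 0. Lengths are in m, angles in rad, forces in N, time in s.
With the tool pointing down it reaches from about 0.425 to 0.925 m from the base axis. Payload 6.8 kg.
Tool frame: the origin (TCP) lies on the centre line of the jaws, within the pads' length; the fingertips stand 8 mm ahead of it and the grasp point (between the pads) lies 11 mm behind it (r.finger_overhang is the distance from the TCP to the fingertips, in m); x points along the fingers, z is the direction in which the jaws open and shut, and the axes are right-handed (so a half turn about x gives the same grasp; the last joint's range is limited). The gripper opens to 85 mm and grips with 20 to 120 N. Pads are 22 mm wide; open, the fingers measure 114 mm over their backs; the gripper's body (76 mm by 85 mm) begins 54 mm behind the grasp point. The pads swing forward as they close: fully open they stand 13 mm farther back than shut.
Start: joints at [-1.261, 0.477, 0.022, 1.555, -0.011, 1.109, -0.083], TCP at [0.274, 0.617, 0.239] pointing down, gripper open.
Joint ranges: [-2.96, 2.96], [-0.34, 2.1], [-1.41, 1.46], [0.24, 2.44], [-1.37, 4.51], [0.17, 1.92], [-2.96, 2.96]. Speed limits (rad/s): [2.39, 2.39, 3.14, 3.14, 3.14, 3.14, 3.14].

INTERFACE

Orientations are given as a rotation vector (axis times angle).
In Python, from bench import r gives the robot as it stands. The module is installed in compiled form; this text tells all that it offers.
- The arm moves only by the tool play_rows, never from a script. Its argument "plan" is a list of rows, each a list of 5 numbers: the opening, from -1 (shut) to 1 (fully open), then the shift along the world's x, y, z in m, then the turn about the world's z in rad. A call has 1 to 10 rows; each row is the pose to reach, as a shift and turn from the pose commanded when the call began; what a row does not reach only later rows make up. A row lasts 1/10 s, in which the tool goes at most 50 mm and 8.59 degrees, less where a joint would pass 70% of its speed; a pose out of reach is approached as far as the arm can. A call with a gripper value outside its range is refused whole. The fingers move at their own pace and stop on an object; "force" is the grip in N (left out, the last holds). Time passes only in rows, so rows that repeat a pose let the fingers close. It gives the time, the measured TCP pose, the force and the opening at its end, in the units of the state.
- r.get_obs(): the state, without advancing time (a new reading comes with each control period).
- r.grab_frame(name): name is "side" or "top"; returns a dict with "pixels" (480x640x3 uint8, blue, green, red), "z_map" (480x640 float32, m along the optical axis (not along the pixel's ray), 0 where there is no reading), "vfov" (degrees; the focal length in pixels is half the picture's height over the tangent of half this angle, whatever the lens; pixels are square), "cx", "cy" (the principal point, pixels), "D" ([k1, k2, p1, p2, k3] as OpenCV has them; the pictures are not rectified), "R" (3x3) and "t" (3): a world point X has camera coordinates R X + t. Camera axes: x right, y down, z forward; pixel columns grow to the right and rows downward; lengths in m; the calibration is good to about 2 mm. A picture is of the moment at which its call begins.
- r.hand_in(): hands the job in, once; it reports no verdict.
Trained networks look in a picture, given as the dict that the camera call returned (one of the last four; its "shot" number tells which), for a name from the list of things; names that differ only in an ending like _2 or _b are one class to them, and where a whole thing is asked for, a point or a joint stands for the part that bears it (a point fixed in the world has none). Each returns a list of dicts, best first, with "conf" (0 to 1); they miss things now and then, are a little off and sometimes report something else, mostly with a low value. They report only what shows in the picture. A call takes as long as a camera call. They do not tell look-alikes from the thing itself.
- r.outline_of(picture, label): "mask" (480x640 bool, what is visible of it) and "bbox" ([left, top, right, bottom] as shares, 0 to 1, of the picture: columns of its width, rows of its height, round what is visible of it).
- r.pinpoint(picture, label): "position" ([column, row] as shares, 0 to 1, of the picture: columns of its width, rows of its height: a listed point, or the origin of a listed thing).
The state is a dict: "clock": time; "joints": joint angles; "qvel": joint speeds; "tau": joint torques, N m; "tcp_pos": TCP position; "orientation": TCP orientation; "contact_force": force on the tool from outside, world axes, zero at the start; "moment": the same for the moment, N m; "grip_width": finger opening in m.
Only numpy, scipy, OpenCV 4.12 (cv2) and the standard library are available. Lean on these libraries where they do the work, as an engineer would, in place of code of your own. Each camera call takes 0.05 s, during which the arm holds its last target.

TASK

First turn the tare knob on the balance's sloping panel all the way back to its zero stop. Then take the taller glass bottle out of the sloping rack with a light grip, lower it until you feel it touch the pan, and leave it standing upright near the middle of the pan: never drop it or press it onto the delicate pan. Do not disturb the other bottle, the jar, the dish or the cork block.

Things in the scene. Friction and masses are not known exactly. Their poses are not given: they have to be found in the camera images.
- scale: Fixed bench balance, white housing 235 x 200 mm. Origin on the bench under it; x from the sloping front panel (near the robot) to the rear, y left along the panel, z up. The rear block (130 x 200 mm, top 85 mm above the bench) carries the pan; the panel slopes at 35 degrees from level, facing up and to -x. A blank display lies left of the tare knob.
- tare (a joint): Tare knob angle in rad, 0 = zero stop, grows clockwise seen looking straight onto the panel (up to 2.8). Starts at 1.3 to 2.4: turn it counter-clockwise until it stops, which may take two grasps. Stays where it is left; light friction (0.04 Nm).
- tare_grip (a point): Grip point of the black tare knob, on its axis, 37 mm out from the panel, 7 mm short of the knob's outer end; turns with the knob. z = knob axis, out of the panel (35 degrees from vertical, towards the robot); x runs along the grip bar: 14 mm thick (along y), 42 mm long, 32 mm high. The bar stands over a disc, 44 mm across, whose top is 23 mm below this point.
- pan_axis (a point): Fixed point on the vertical axis of the round steel pan (104 mm across), level with the pan's top face in its LOWEST setting. The real face is 0 to 26 mm higher, differs each time and is not measured: feel for it. The pan is sprung: it gives 1 mm per 2.5 N, at most 6 mm. Over 6 N between bottle and balance spoils it; so does letting the bottle fall even a few mm onto it. z up.
- bottle_mid (a point): Centre of the taller bottle: thin amber glass, 30 mm across and 66 mm high, black cap 21 mm across above, 90 mm over all, 60 to 120 g; foot 45 mm below this point. z = foot to cap. Starts leaning 35 degrees, cap towards the robot, in one of the rack's two cradles; lifts out along its own axis. Breaks if the fingers press it with over 70 N (both fingers summed).
- rack: Fixed wooden rack, base 130 x 190 mm, two sloping cradles 96 mm apart along its y. Origin on the bench under its middle; the bottles lean to -x, z up. Each bottle's foot is 46 mm above the bench, between cheeks (44 mm over their outsides, across y) that reach 20 mm up its sides, and it lies on a 12 mm wide strip reaching 60 mm up.
- short_bottle_mid (a point): Centre of the shorter bottle, same amber glass, 30 mm in diameter, 56 mm high, leaning in the other cradle: leave it alone.
- jar: Amber jar with black lid, 56 mm in diameter, 70 mm high, loose on the bench: leave it alone. Origin at its foot.
- dish: White mixing dish, 100 mm in diameter, 20 mm high, loose: leave it alone. Origin at its foot.
- block: Cork block 50 x 80 x 30 mm, loose: leave it alone. Origin at its underside.
Things that resemble listed ones, but are neither listed nor needed, are in the scene too. Of the things that look like the rack, take the one that is nearest to the robot's base at the start. Leave any blue look-alike of the part that bears bottle_mid alone.

How it is judged:
By the outcome, as a careful person would: the job done as asked, in the order asked, and still so for the second after the job is handed in, with the robot touching nothing.
It also fails if it takes over 72 s, if anything falls off the work surface, if the arm or the gripper's body presses on something with over 40 N, if the wrist force passes 120 N, or if a joint passes its speed limit or range.

## Working session

There is one attempt and no reset: what is moved stays moved. The work goes in short steps, Python scripts to look and compute and a tool call to move; the robot and the scene stay as the last step left them, time stands still between calls to the robot, and variables do not carry over. Pictures are saved under pics/ and viewed, and the job is handed in when it is done.

Besides the shell and the picture viewer there is one more tool, called after "Call:" as a command line: name --pt "numbers of a row" for each row, then --argument value for the rest. play_rows: Moves the arm, as the interface text tells. Its arguments: {"type":"object","properties":{"plan":{"type":"array","items":{"type":"array","items":{"type":"number"}}},"force":{"type":"number"}},"required":["plan"]}

```bash
mkdir -p pics; ls
cat > h.py <<'E'
from bench import r
import numpy as np, cv2, pickle
from scipy.spatial.transform import Rotation as Rot
def K(f):
    fl=240/np.tan(np.radians(f["vfov"])/2)
    return np.array([[fl,0,f["cx"]],[0,fl,f["cy"]],[0,0,1.]])
def world(f,uv,z=None):
    uv=np.atleast_2d(np.array(uv,float))
    n=cv2.undistortPoints(uv.reshape(-1,1,2),K(f),np.array(f["D"],float)).reshape(-1,2)
    if z is None: z=np.array([f["z_map"][int(round(v)),int(round(u))] for u,v in uv])
    c=np.c_[n*np.reshape(z,(-1,1)),np.reshape(z,(-1,1))*np.ones((len(n),1))]
    return (c-np.array(f["t"]))@np.array(f["R"])
def proj(f,X):
    rv=cv2.Rodrigues(np.array(f["R"],float))[0]
    return cv2.projectPoints(np.atleast_2d(np.array(X,float)),rv,np.array(f["t"],float),K(f),np.array(f["D"],float))[0].reshape(-1,2)
def cloud(f,mask=None):
    m=f["z_map"]>0
    if mask is not None: m&=mask
    v,u=np.nonzero(m); z=f["z_map"][v,u]
    return np.c_[u,v],world(f,np.c_[u,v],z)
def ray(f,uv):
    o=-np.array(f["R"]).T@np.array(f["t"]); p=world(f,uv,np.array([1.]))[0]
    return o,(p-o)/np.linalg.norm(p-o)
E
python3 - <<'E'
from h import *
print(r.get_obs(), r.finger_overhang)
for n in ["side","top"]:
    f=r.grab_frame(n); pickle.dump(f,open(n+"0.pkl","wb")); cv2.imwrite(f"pics/{n}0.png",f["pixels"])
    print(n,f["vfov"],f["D"],-np.array(f["R"]).T@f["t"],f["shot"])
    for l in ["scale","rack","bottle_mid","tare","tare_grip","short_bottle_mid","pan_axis","jar","dish","block"]:
        for d in r.pinpoint(f,l):
            print(l,round(d["conf"],2),np.round(np.array(d["position"])*[640,480],1))
E
```

```text
pics
{'clock': 0.0, 'joints': array([-1.26110491,  0.47778068,  0.02233406,  1.55644063, -0.01148769,
        1.10930668, -0.08311633]), 'qvel': array([-0.00011521, -0.00159474, -0.00079357,  0.00131425,  0.00177065,
        0.00044626,  0.00138351]), 'tau': array([ 2.05212045e-04, -5.96443820e+01,  1.60755605e+00, -2.81200004e+01,
        1.23343058e-02,  9.33537172e-03,  4.16800034e-07]), 'tcp_pos': array([0.27365593, 0.61641162, 0.23834319]), 'orientation': array([-0.89729009,  1.37982355,  0.89547922]), 'contact_force': array([ 0.50167184, -0.25761591,  0.30698031]), 'moment': array([-0.02255252,  0.05328634,  0.01631218]), 'grip_width': 0.0854589848953753} 0.008
side 55.86727103095014 [-0.1180089  0.         0.         0.         0.       ] [ 0.37324352 -0.80086997  0.65401919] 1
scale 0.55 [270.7 191.8]
rack 0.96 [441.7 417.4]
rack 0.94 [310.  302.6]
rack 0.84 [436.2 293.5]
bottle_mid 0.92 [209.2 271.8]
bottle_mid 0.67 [303.6 254.3]Traceback (most recent call last):
  File "<stdin>", line 7, in <module>
ValueError: it knows: block, bottle_mid, dish, jar, pan_axis, rack, scale, short_bottle_mid, tare_grip
```

Run:
```python
from h import *
for n in ["side","top"]:
    f=r.grab_frame(n); pickle.dump(f,open(n+"0.pkl","wb")); cv2.imwrite(f"pics/{n}0.png",f["pixels"])
    print(n,f["vfov"],f["D"],-np.array(f["R"]).T@f["t"],f["shot"])
    for l in ["scale","rack","bottle_mid","tare_grip","short_bottle_mid","pan_axis","jar","dish","block"]:
        for d in r.pinpoint(f,l):
            p=np.array(d["position"])*[640,480]
            try: w=np.round(world(f,p)[0],3)
            except Exception: w=None
            print(l,round(d["conf"],2),np.round(p,1),w)
```

```text
side 55.86727103095014 [-0.1180089  0.         0.         0.         0.       ] [ 0.37324352 -0.80086997  0.65401919] 2
scale 0.76 [271.3 192.7] [0.53  0.117 0.057]
rack 0.82 [435.5 297. ] [ 0.749 -0.306  0.052]
rack 0.69 [309.6 304.4] [ 0.522 -0.252  0.046]
rack 0.64 [438.1 415.7] [ 0.657 -0.507  0.014]
bottle_mid 0.67 [242.2 176.1] [0.468 0.161 0.089]
bottle_mid 0.65 [210.9 270.2] [ 0.358 -0.09   0.029]
bottle_mid 0.59 [303.1 253.7] [ 0.535 -0.165  0.093]
tare_grip 0.52 [240.8 176.7] [0.465 0.161 0.088]
short_bottle_mid 0.56 [309.1 293.1] [ 0.521 -0.256  0.079]
pan_axis 0.9 [292.2 155.7] [0.598 0.173 0.119]
jar 0.78 [321.  232.7] [ 0.611 -0.032  0.028]
jar 0.31 [244.4 174.8] [0.475 0.167 0.088]
dish 0.72 [387.7 234.3] [ 0.767 -0.053  0.004]
dish 0.2 [320.1 236.2] [ 0.609 -0.031  0.017]
block 0.75 [256.7 241.2] [ 0.467 -0.016  0.024]
top 42.39959807091658 [0.05198048 0.         0.         0.         0.        ] [ 0.51522292 -0.09528016  1.59672695] 3
scale 0.89 [186.1 255.8] [0.553 0.201 0.083]
rack 0.8 [350.2 260. ] [ 0.545 -0.204  0.015]
rack 0.7 [467. 214.] [ 0.664 -0.502  0.021]
rack 0.61 [369.8 170.9] [ 0.775 -0.254  0.015]
bottle_mid 0.77 [303.6 337.9] [ 0.349 -0.086  0.029]
bottle_mid 0.54 [330.4 264.1] [ 0.533 -0.15   0.114]
tare_grip 0.79 [200.2 291.4] [0.466 0.165 0.087]
tare_grip 0.19 [268.5 286.3] [0.478 0.003 0.03 ]
short_bottle_mid 0.46 [368.7 267.2] [ 0.527 -0.244  0.087]
pan_axis 0.98 [179.8 233.4] [0.605 0.21  0.117]
jar 0.96 [276.5 234.1] [ 0.607 -0.018  0.072]
dish 0.86 [284.2 175.5] [ 0.764 -0.033 -0.001]
block 0.56 [265.4 286.6] [0.477 0.011 0.029]
```

View pics/side0.png

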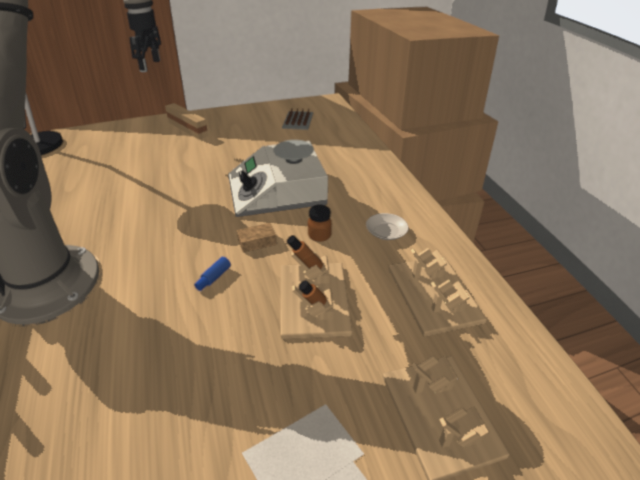

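View pics/top0.png

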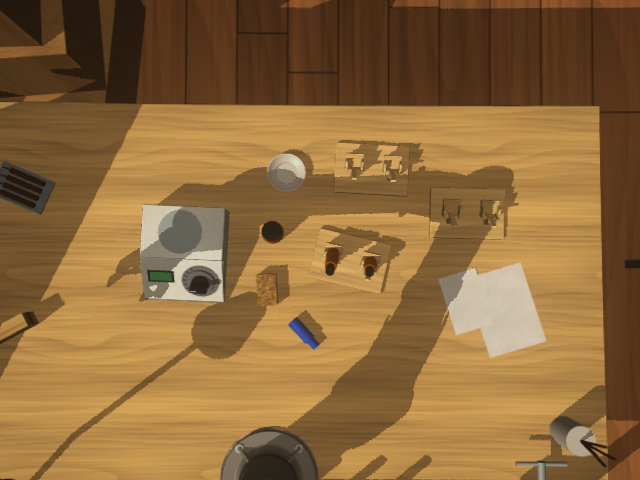

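Run:
```python
from h import *
f=pickle.load(open("top0.pkl","rb")); s=pickle.load(open("side0.pkl","rb"))
a=cv2.resize(f["pixels"][200:310,135:235],(400,440),interpolation=cv2.INTER_CUBIC)
b=cv2.resize(f["pixels"][220:300,300:400],(400,320),interpolation=cv2.INTER_CUBIC)
c=np.zeros((440,800,3),np.uint8);c[:,:400]=a;c[:320,400:]=b;cv2.imwrite("pics/c1.png",c)
a=cv2.resize(s["pixels"][130:220,220:335],(400,313),interpolation=cv2.INTER_CUBIC)
b=cv2.resize(s["pixels"][225:345,270:360],(400,533),interpolation=cv2.INTER_CUBIC)
c=np.zeros((533,800,3),np.uint8);c[:313,:400]=a;c[:,400:]=b;cv2.imwrite("pics/c2.png",c)
```

```text
(no output)
```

View pics/c1.png

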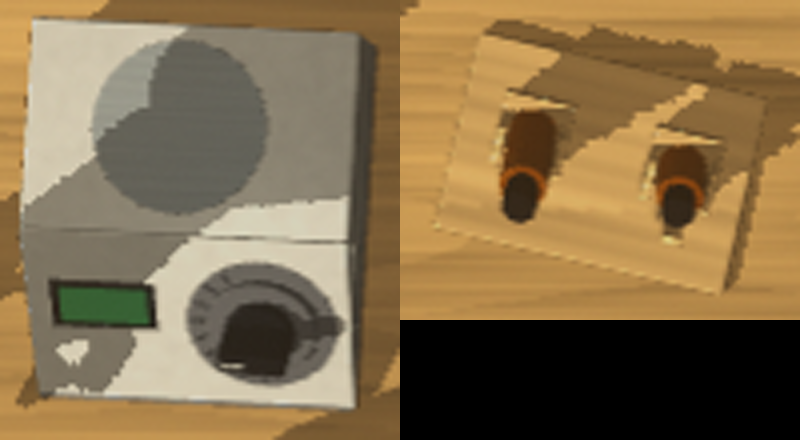

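View pics/c2.png

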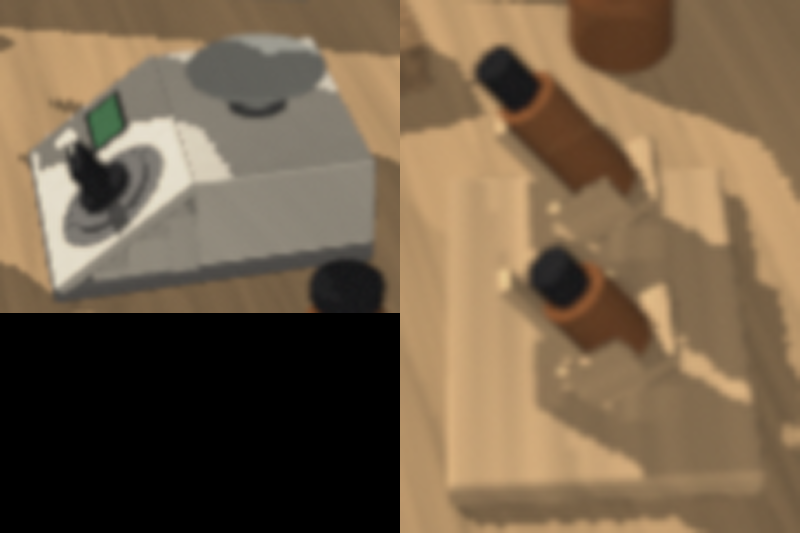

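Run:
```python
from h import *
f=pickle.load(open("top0.pkl","rb")); s=pickle.load(open("side0.pkl","rb"))
# scale top plane
uv,P=cloud(f)
# housing top points z~85
m=(abs(P[:,2]-.085)<.006)&(P[:,0]>.5)&(P[:,0]<.75)&(P[:,1]>.05)&(P[:,1]<.4)
print("top med z",np.median(P[m,2]),m.sum())
rc=cv2.minAreaRect((P[m,:2]*1000).astype(np.float32));print(rc,cv2.boxPoints(rc))
m2=(P[:,0]>.37)&(P[:,0]<.75)&(P[:,1]>.05)&(P[:,1]<.4)&(P[:,2]>.015)
rc=cv2.minAreaRect((P[m2,:2]*1000).astype(np.float32));print(rc,cv2.boxPoints(rc))
# pan
m3=(P[:,0]>.5)&(P[:,0]<.75)&(P[:,1]>.05)&(P[:,1]<.4)&(P[:,2]>.097)
print("pan z",np.percentile(P[m3,2],[5,50,95]),m3.sum(),cv2.minEnclosingCircle((P[m3,:2]*1000).astype(np.float32)), P[m3].mean(0))
# panel knob region
m4=(P[:,0]>.4)&(P[:,0]<.53)&(P[:,1]>.1)&(P[:,1]<.3)
Q=P[m4]
# panel plane ransac
best=None
rng=np.random.default_rng(0)
for _ in range(500):
    i=rng.choice(len(Q),3,replace=False); n=np.cross(Q[i[1]]-Q[i[0]],Q[i[2]]-Q[i[0]]); n/=np.linalg.norm(n)+1e-12
    if n[2]<0:n=-n
    if not(.7<n[2]<.92 ):continue
    d=abs((Q-Q[i[0]])@n)<.002
    if best is None or d.sum()>best.sum():best=d
c=Q[best].mean(0);n=np.linalg.svd(Q[best]-c)[2][2];n*=np.sign(n[2]);print("panel",c,n,np.degrees(np.arccos(n[2])),np.degrees(np.arctan2(n[1],n[0])),best.sum())
np.set_printoptions(suppress=True,precision=4)
ex=np.array([-n[0],-n[1],0]);ex=np.cross(np.cross(n,ex),n);ex/=np.linalg.norm(ex);ey=np.cross(n,ex)
for nm,F in(("top",f),("side",s)):
    uv,PP=cloud(F)
    mm=(PP[:,0]>.38)&(PP[:,0]<.55)&(PP[:,1]>.08)&(PP[:,1]<.3)
    h=(PP-c)@n
    mm&=(h>.027)&(h<.06)&(abs((PP-c)@ex)<.06)&(PP[:,2]<.14)
    A=np.c_[(PP[mm]-c)@ex,(PP[mm]-c)@ey]*1000
    print(nm,mm.sum(),"h",np.percentile(h[mm],[50,95,100]),cv2.minAreaRect(A.astype(np.float32)),PP[mm].mean(0))
    for u,a,hh in zip(uv[mm],A,h[mm]): print(u,np.round(a,1),round(hh*1000,1),end="; ")
    print()
```

```text
top med z 0.08496760412911512 3077
((589.0316162109375, 211.69223022460938), (202.41647338867188, 172.53321838378906), 87.34825134277344) [[498.17496 114.58352]
 [670.52344 106.60122]
 [679.8883  308.80093]
 [507.5398  316.78323]]
((530.0906982421875, 218.69967651367188), (211.84954833984375, 291.01055908203125), 87.31717681884766) [[379.7869   119.701675]
 [670.4785   106.08034 ]
 [680.39453  317.6977  ]
 [389.70288  331.31903 ]]
pan z [0.11146781 0.11715528 0.1221147 ] 1468 ((604.3124389648438, 194.71495056152344), 70.21366882324219) [0.6104033  0.21190965 0.11706378]
panel [0.47537573 0.21185564 0.03809202] [-0.59488023  0.03925562  0.80285522] 36.59637231275876 176.2245758780338 1322
top 136 h [0.0398 0.0461 0.0475] ((25.423091888427734, -39.6892204284668), (20.122716903686523, 43.502044677734375), 2.6509978771209717) [0.472  0.1719 0.0859]
[190 285] [ 31.9 -20.6] 30.0; [192 285] [ 32.8 -25.6] 30.6; [193 285] [ 32.3 -27.9] 29.7; [194 285] [ 32.  -30.2] 29.1; [196 285] [ 33.2 -35.2] 30.0; [198 285] [ 32.2 -39.7] 28.3; [189 286] [ 27.8 -17.8] 29.0; [190 286] [ 33.2 -21.8] 35.5; [19
[... 6202 characters left out ...]
8.2] 40.6; [242 180] [ 22.8 -59.8] 39.6; [243 180] [ 23.7 -57.3] 36.7; [244 180] [ 26.  -58.8] 35.8; [245 180] [ 27.7 -58.7] 34.0; [246 180] [ 29.5 -59.2] 32.6; [247 180] [ 30.9 -58. ] 30.2; [241 181] [ 19.9 -61.8] 40.3; [242 181] [ 20.5 -58.7] 37.0; [243 181] [ 23.  -60.7] 36.3; [244 181] [ 24.5 -60.1] 34.3; [245 181] [ 26.1 -59.8] 32.5; [246 181] [ 27.4 -58.3] 30.0; [247 181] [ 29.2 -58.5] 28.4; [242 182] [ 18.6 -58.5] 34.8; [243 182] [ 20.9 -60.2] 34.0; [244 182] [ 21.9 -58.1] 31.2; [245 182] [ 23.6 -57.8] 29.4; [246 182] [ 25.9 -59.7] 28.6; [247 182] [ 28.4 -61.8] 28.0; [243 183] [ 18.8 -59.5] 31.6; [244 183] [ 20.7 -60.2] 30.2; [245 183] [ 22.  -58.8] 27.7; [244 184] [ 19.  -60.5] 28.3;
```

```bash
cat >> h.py <<'E'
def axes(yaw,t=np.radians(35)):
    Rz=Rot.from_euler('z',yaw).as_matrix()
    return Rz@[np.cos(t),0,np.sin(t)],Rz@[0,1,0],Rz@[-np.sin(t),0,np.cos(t)]
E
python3 - <<'E'
from h import *
np.set_printoptions(suppress=True,precision=4)
f=pickle.load(open("top0.pkl","rb")); s=pickle.load(open("side0.pkl","rb"))
o=r.get_obs();print("tool axes\n",Rot.from_rotvec(o["orientation"]).as_matrix())
ex,ey,n=axes(np.radians(-2.65))
uv,P=cloud(f)
# panel offset: points of panel
c0=np.array([.4754,.2119,.0381])
for F in(f,s):
    uv,P=cloud(F); q=P-c0; X=np.c_[q@ex,q@ey,q@n]
    w=(abs(X[:,0])<.05)&(X[:,1]>0.01)&(X[:,1]<.09)&(abs(X[:,2])<.008)
    h0=np.median(X[w,2]); 
    b=(abs(X[:,0])<.06)&(X[:,1]<0)&(X[:,1]>-.08)&(X[:,2]-h0>.034)&(X[:,2]-h0<.055)
    A=(X[b,:2]*1000).astype(np.float32); rc=cv2.minAreaRect(A)
    print("h0",h0,b.sum(),"htop",np.percentile(X[b,2]-h0,[50,90]),rc, "pc",np.cov(A.T)[0,1]/np.cov(A.T)[1,1])
    ct=np.array(rc[0])/1000
    print("grip world",c0+ex*ct[0]+ey*ct[1]+n*(h0+.037))
    # pan
    m=(P[:,0]>.5)&(P[:,0]<.72)&(P[:,1]>.12)&(P[:,1]<.3)&(P[:,2]>.1)&(P[:,2]<.13)
    m&=(np.linalg.norm(P[:,:2]-[.608,.21],axis=1)<.07)
    print("pan",np.median(P[m],0),P[m,:2].min(0),P[m,:2].max(0),np.percentile(P[m,:2],[2,98],axis=0).ravel(),m.sum())
# outlines for bottles
for l in["bottle_mid","short_bottle_mid"]:
  for nm in("top","side"):
    F=r.grab_frame(nm)
    for d in r.outline_of(F,l):
        u,PP=cloud(F,d["mask"]); 
        if len(PP): print(l,nm,round(d["conf"],2),u.mean(0),PP.mean(0),len(PP))
E
```

```text
tool axes
 [[ 0.     -0.914   0.4058]
 [ 0.0001  0.4058  0.914 ]
 [-1.     -0.      0.0001]]
h0 0.0001369975567854244 114 htop [0.0417 0.0464] ((23.653902053833008, -40.85039138793945), (19.975513458251953, 41.236900329589844), 2.140962600708008) pc 0.055508300975856906
grip world [0.4716 0.1712 0.0821]
pan [0.6107 0.2121 0.1172] [0.5605 0.1613] [0.6615 0.2626] [0.5653 0.1656 0.6565 0.2576] 1466
h0 0.0015046597380598782 72 htop [0.0419 0.0441] ((22.658321380615234, -41.17204284667969), (42.501625061035156, 15.353616714477539), 85.9485855102539) pc 0.08204106720551872
grip world [0.47   0.1709 0.0826]
pan [0.6097 0.2065 0.1182] [0.5599 0.1571] [0.6619 0.2629] [0.5635 0.1627 0.657  0.2554] 609
bottle_mid top 0.79 [303.4655 332.7118] [ 0.3615 -0.0854  0.0246] 406
bottle_mid top 0.71 [331.6134 260.7584] [ 0.5419 -0.1533  0.0962] 269
bottle_mid side 0.68 [304.146  252.0869] [ 0.5381 -0.1597  0.0918] 541
bottle_mid side 0.66 [212.9814 272.8887] [ 0.3614 -0.0919  0.0228] 539
short_bottle_mid top 0.57 [370.0282 265.6009] [ 0.5306 -0.2483  0.0779] 213
short_bottle_mid side 0.59 [312.1675 292.8923] [ 0.5269 -0.2542  0.0763] 418
```

Call:
play_rows --pt "-1 0.016 -0.048 0 0.04" --pt "-1 0.032 -0.096 0 0.08" --pt "-1 0.048 -0.144 0 0.12" --pt "-1 0.064 -0.192 0 0.16" --pt "-1 0.08 -0.24 0 0.2" --pt "-1 0.096 -0.288 0 0.24" --pt "-1 0.112 -0.336 -0.01 0.28" --pt "-1 0.128 -0.384 -0.02 0.32" --pt "-1 0.144 -0.43 -0.03 0.372" --pt "-1 0.155 -0.473 -0.04 0.372" --force 20

```text
clock: 2.6
tcp_pos: [0.4293, 0.144, 0.2]
orientation: [-1.177, 1.228, 1.176]
contact_force: [2.0, -0.0, -0.3]
grip_width: 0.0001
```

Call:
play_rows --pt "-1 0 0 0 0" --pt "-1 0 0 0 0"

```text
clock: 2.8
tcp_pos: [0.4286, 0.1447, 0.1998]
orientation: [-1.173, 1.232, 1.173]
contact_force: [-0.1, 0.6, 0.3]
grip_width: -0.0003
```

Run:
```python
from h import *
o=r.get_obs();print(o);print(Rot.from_rotvec(o["orientation"]).as_matrix())
c=[]
for n in["side","top"]:
    f=r.grab_frame(n);pickle.dump(f,open(n+"1.pkl","wb"))
    p=proj(f,[o["tcp_pos"]])[0];print(n,p)
    u,v=p.astype(int); q=f["pixels"][max(v-60,0):v+60,max(u-60,0):u+60]; c.append(cv2.resize(q,(400,400)))
    
cv2.imwrite("pics/c3.png",np.hstack(c))
```

```text
{'clock': 2.8, 'joints': array([-0.62781734,  0.15500885,  0.1819385 ,  2.11880382, -0.03669225,
        0.87062387,  1.09734365]), 'qvel': array([-0.03448947,  0.00073081, -0.04073741, -0.02087797, -0.00259386,
       -0.00125778, -0.00452768]), 'tau': array([  1.76675554, -33.73164296,   2.50910193, -23.28615904,
         0.18250936,   0.05695575,   0.11000765]), 'tcp_pos': array([0.42862946, 0.14469285, 0.19976783]), 'orientation': array([-1.17286619,  1.23196356,  1.17305519]), 'contact_force': array([-0.05736855,  0.62052657,  0.25114849]), 'moment': array([ 0.03174638,  0.07068875, -0.01779565]), 'grip_width': -0.00027292282126720234}
[[-4.55945438e-05 -9.98795422e-01  4.90683568e-02]
 [ 1.09997658e-04  4.90683516e-02  9.98795417e-01]
 [-9.99999993e-01  5.09370257e-05  1.07627908e-04]]
side [221.11810849 139.94897205]
top [200.23492213 309.99385368]
```

View pics/c3.png

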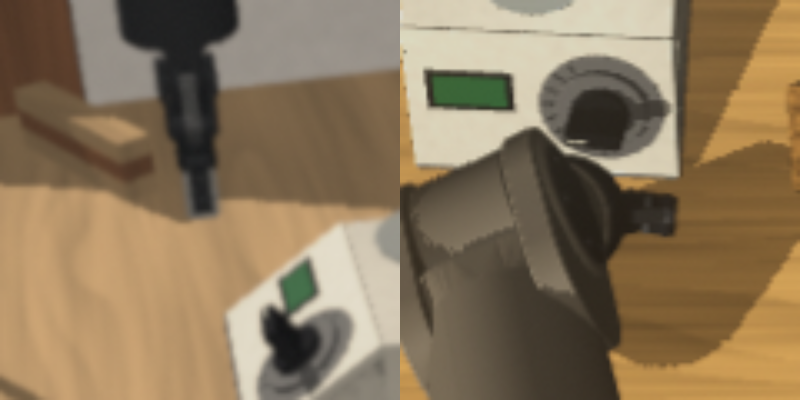

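Call:
play_rows --pt "-1 0 0 -0.04 0" --pt "-1 0 0 -0.08 0" --pt "-1 0 0 -0.11 0" --pt "-1 0 0 -0.13 0" --pt "-1 0.004 -0.001 -0.13 0" --pt "-1 0.009 -0.001 -0.13 0" --pt "-1 0.009 -0.001 -0.13 0"

```text
clock: 3.6
tcp_pos: [0.4394, 0.1459, 0.0711]
orientation: [-1.176, 1.227, 1.174]
contact_force: [1.4, -0.1, -0.3]
grip_width: -0.0
```

Call:
play_rows --pt "-1 0.003 0 0.002 0" --pt "-1 0.006 0 0.004 0" --pt "-1 0.009 0 0.006 0" --pt "-1 0.012 0 0.008 0"

```text
clock: 4.0
tcp_pos: [0.4499, 0.1448, 0.0783]
orientation: [-1.175, 1.23, 1.175]
contact_force: [0.2, 0.2, 0.0]
grip_width: 0.0002
```

Call:
play_rows --pt "-1 0.003 0 0.002 0" --pt "-1 0.006 0 0.004 0" --pt "-1 0.009 -0.001 0.006 0" --pt "-1 0.012 -0.001 0.008 0"

```text
clock: 4.4
tcp_pos: [0.4606, 0.1431, 0.0855]
orientation: [-1.175, 1.233, 1.176]
contact_force: [-4.3, -1.8, 0.4]
grip_width: -0.0001
```

```bash
cat > snap.py <<'E'
from h import *
import sys
def snap(name,P,w=60,cams=("side","top")):
    c=[]
    for n in cams:
        f=r.grab_frame(n);pickle.dump(f,open(n+"_last.pkl","wb"))
        u,v=proj(f,[P])[0].astype(int)
        u=min(max(u,w),640-w);v=min(max(v,w),480-w)
        c.append(cv2.resize(f["pixels"][v-w:v+w,u-w:u+w],(400,400),interpolation=cv2.INTER_CUBIC))
    cv2.imwrite("pics/"+name,np.hstack(c)); return f
if __name__=="__main__":
    snap(sys.argv[1],[float(a) for a in sys.argv[2:5]],int(sys.argv[5]) if len(sys.argv)>5 else 60)
E
python3 snap.py k1.png .471 .171 .082 40
```

```text
(no output)
```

View pics/k1.png

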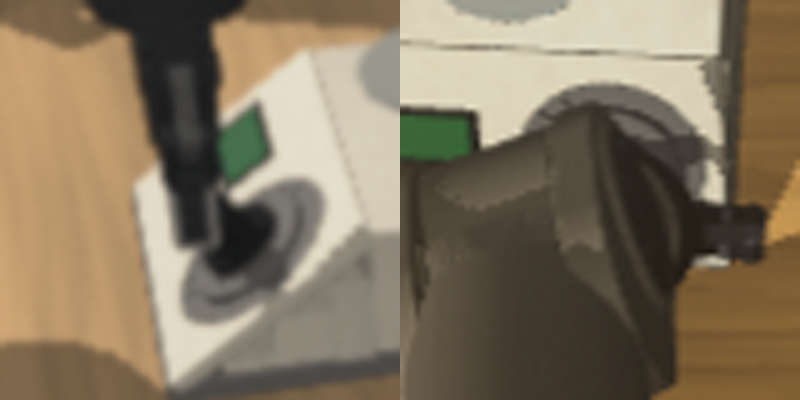

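Call:
play_rows --pt "-1 0.003 0 0.002 0" --pt "-1 0.006 0 0.004 0" --pt "-1 0.009 0 0.006 0" --pt "-1 0.01 0.003 0.007 0"

```text
clock: 4.9
tcp_pos: [0.4732, 0.1461, 0.0933]
orientation: [-1.176, 1.229, 1.172]
contact_force: [1.7, -5.8, 0.6]
grip_width: -0.0004
```

```bash
python3 snap.py k2.png .471 .171 .082 40
```

```text
(no output)
```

View pics/k2.png

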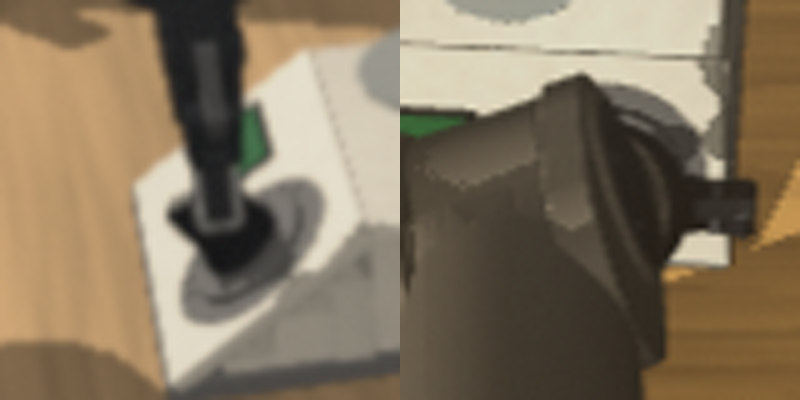

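Call:
play_rows --pt "-1 0 0.002 0 0" --pt "-1 0 0.004 0 0" --pt "-1 0 0.006 0 0" --pt "-1 0 0.006 0 0"

```text
clock: 5.4
tcp_pos: [0.4732, 0.1527, 0.0935]
orientation: [-1.176, 1.228, 1.173]
contact_force: [1.2, -3.3, 0.3]
grip_width: -0.0003
```

```bash
python3 snap.py k3.png .471 .171 .082 40
```

```text
(no output)
```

View pics/k3.png

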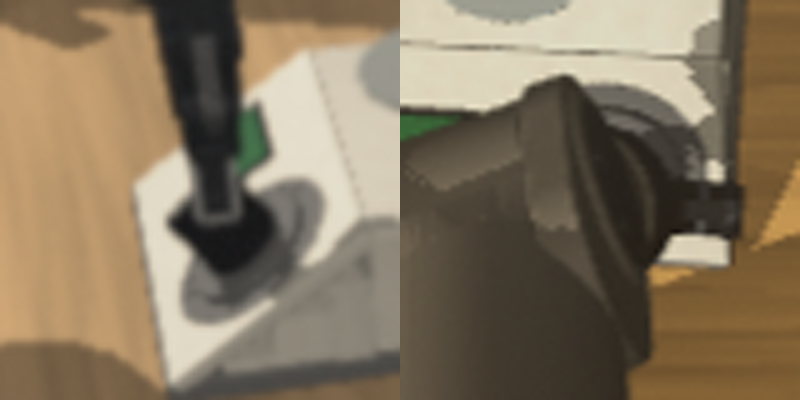

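Call:
play_rows --pt "-1 0 0.002 0 0" --pt "-1 0 0.004 0 0" --pt "-1 0 0.004 0 0"

```text
clock: 5.8
tcp_pos: [0.4717, 0.1541, 0.0928]
orientation: [-1.176, 1.234, 1.173]
contact_force: [2.1, -11.2, 6.3]
grip_width: -0.0003
```

Call:
play_rows --pt "-1 0 0.002 0 0" --pt "-1 0 0.003 0 0" --pt "-1 0 0.003 0 0"

```text
clock: 6.1
tcp_pos: [0.4717, 0.1547, 0.0927]
orientation: [-1.176, 1.237, 1.17]
contact_force: [1.8, -16.3, 8.4]
grip_width: -0.0001
```

Call:
play_rows --pt "-1 -0.005 -0.008 0 0" --pt "-1 -0.01 -0.02 0.02 0" --pt "-1 -0.02 -0.04 0.06 0" --pt "-1 -0.02 -0.08 0.1 0" --pt "-1 -0.02 -0.13 0.12 0" --pt "-1 -0.02 -0.18 0.12 0" --pt "-1 -0.02 -0.18 0.12 0"

```text
clock: 6.8
tcp_pos: [0.451, -0.0245, 0.2137]
orientation: [-1.172, 1.232, 1.17]
contact_force: [0.4, 0.7, 0.3]
grip_width: -0.0001
```

```bash
python3 snap.py k4.png .471 .171 .082 40
python3 - <<'E'
from h import *
np.set_printoptions(suppress=True,precision=4)
ex,ey,n=axes(np.radians(-2.65)); c0=np.array([.4754,.2119,.0381])
for nm in("top","side"):
    F=pickle.load(open(nm+"_last.pkl","rb"))
    uv,P=cloud(F); q=P-c0; X=np.c_[q@ex,q@ey,q@n]
    b=(abs(X[:,0])<.06)&(X[:,1]<0)&(X[:,1]>-.08)&(X[:,2]>.034)&(X[:,2]<.055)
    A=(X[b,:2]*1000).astype(np.float32); rc=cv2.minAreaRect(A); C=np.cov(A.T);w,V=np.linalg.eigh(C)
    print(nm,b.sum(),rc,V[:,1],w**.5)
E
```

```text
top 95 ((23.75672149658203, -38.96256637573242), (44.88167953491211, 15.09781551361084), 0.3542950749397278) [-0.9994 -0.0349] [ 4.2744 12.0678]
side 76 ((22.641990661621094, -43.27151870727539), (14.192352294921875, 40.39012908935547), 79.65771484375) [-0.9982  0.0602] [ 3.0316 10.8873]
```

View pics/k4.png

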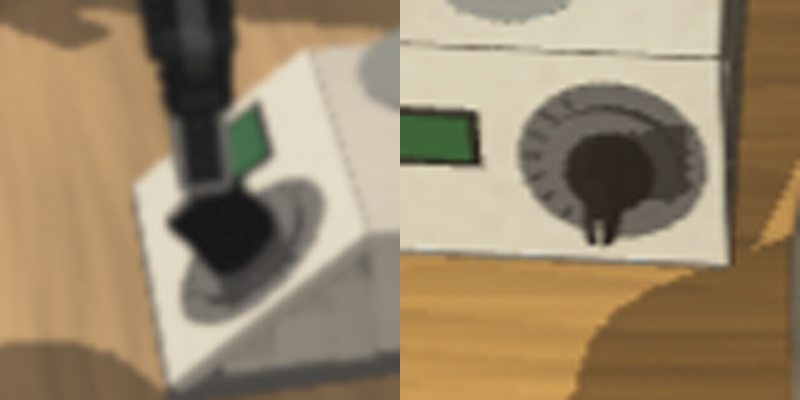

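Call:
play_rows --pt "-1 0.018 0.05 0 0" --pt "-1 0.036 0.1 0 0" --pt "-1 0.036 0.145 -0.04 0" --pt "-1 0.036 0.152 -0.08 0" --pt "-1 0.036 0.152 -0.109 0" --pt "-1 0.036 0.164 -0.109 0" --pt "-1 0.036 0.17 -0.109 0" --pt "-1 0.036 0.172 -0.109 0" --pt "-1 0.036 0.174 -0.109 0" --pt "-1 0.036 0.174 -0.109 0"

```text
clock: 7.9
tcp_pos: [0.4882, 0.1541, 0.1051]
orientation: [-1.175, 1.228, 1.174]
contact_force: [0.6, 0.0, 0.3]
grip_width: 0.0001
```

Call:
play_rows --pt "-1 0 0.002 0 0" --pt "-1 0 0.004 0 0" --pt "-1 0 0.004 0 0"

```text
clock: 8.2
tcp_pos: [0.4875, 0.1579, 0.1039]
orientation: [-1.175, 1.23, 1.175]
contact_force: [0.1, -0.3, 0.7]
grip_width: -0.0004
```

Call:
play_rows --pt "-1 0 -0.012 0 0" --pt "-1 0 -0.02 0 0" --pt "-1 0 -0.02 -0.006 0" --pt "-1 0 -0.02 -0.012 0" --pt "-1 0 -0.012 -0.012 0" --pt "-1 0 -0.008 -0.012 0" --pt "-1 0 -0.006 -0.012 0" --pt "-1 0 -0.006 -0.012 0"

```text
clock: 9.0
tcp_pos: [0.4872, 0.1516, 0.0916]
orientation: [-1.176, 1.231, 1.176]
contact_force: [-1.3, -2.0, -1.2]
grip_width: 0.0002
```

Call:
play_rows --pt "-1 0 0.001 0 0" --pt "-1 0 0.002 0 0" --pt "-1 0 0.003 0 0"

```text
clock: 9.3
tcp_pos: [0.4871, 0.1524, 0.0915]
orientation: [-1.176, 1.234, 1.174]
contact_force: [-0.3, -9.9, -0.3]
grip_width: -0.0003
```

Call:
play_rows --pt "-1 0 0.001 0 0" --pt "-1 0 0.002 0 0" --pt "-1 0 0.002 0 0"

```text
clock: 9.6
tcp_pos: [0.4871, 0.1526, 0.0914]
orientation: [-1.176, 1.236, 1.172]
contact_force: [0.2, -11.5, 1.7]
grip_width: -0.0001
```

Call:
play_rows --pt "-1 -0.003 -0.01 0 0" --pt "-1 -0.006 -0.03 0.02 0" --pt "-1 -0.006 -0.06 0.07 0" --pt "-1 -0.006 -0.1 0.12 0" --pt "-1 -0.006 -0.1 0.12 0"

```text
clock: 10.1
tcp_pos: [0.483, 0.0548, 0.2155]
orientation: [-1.175, 1.226, 1.17]
contact_force: [0.2, -0.6, -0.1]
grip_width: -0.0001
```

Run:
```python
from h import *
from scipy.optimize import least_squares
np.set_printoptions(suppress=True,precision=4)
f=pickle.load(open("top0.pkl","rb")); s=pickle.load(open("side0.pkl","rb"))
cs=np.array([[321.7,228.7],[308.7,275],[380,293],[391,244]])
n=cv2.undistortPoints(cs.reshape(-1,1,2),K(f),np.array(f["D"])).reshape(-1,2)
o=-np.array(f["R"]).T@f["t"]
W=[]
for u in cs:
    oo,d=ray(f,[u]); W.append(oo+d*((.015-oo[2])/d[2]))
W=np.array(W);print(W,np.linalg.norm(np.diff(W,axis=0),axis=1),W.mean(0))
for i,j in((1,0),(2,3)): print("x yaw",np.degrees(np.arctan2(*(W[i]*-1+W[j])[[1,0]])))
for i,j in((3,0),(2,1)): d=W[j]-W[i];print("y yaw",np.degrees(np.arctan2(-d[0],d[1])))
# cylinder fit amber region
pts=[]
for F,u0 in((f,(331,262)),(s,(304,252))):
    uv,P=cloud(F); hsv=cv2.cvtColor(F["pixels"],cv2.COLOR_BGR2HSV)
    m=(abs(P[:,0]-.54)<.06)&(abs(P[:,1]+.155)<.035)&(P[:,2]>.05)&(P[:,2]<.16)
    px=F["pixels"][uv[:,1],uv[:,0]].astype(int)
    m&=(px[:,2]<120)
    m&=(px[:,0]<45)
    print(m.sum(),P[m].mean(0)); pts.append(P[m])
Q=np.vstack(pts)
def res(p,Q=Q):
    ex,ey,n=axes(p[2]); q=Q-[p[0],p[1],.09]
    d=q-np.outer(q@n,n); rad=np.linalg.norm(d,axis=1)
    t=q@n
    return np.where(t>p[3],rad-.0105,rad-.015)
best=None
for y0 in(-.3,-.15,0):
  for t0 in (.0,.01,.02,.03):
    S=least_squares(lambda p:res([*p,t0]),[.54,-.155,y0],loss="soft_l1",f_scale=.003)
    if best is None or S.cost<best[0]: best=(S.cost,S.x,t0)
print(best)
p=best[1]; ex,ey,n=axes(p[2]); q=Q-[p[0],p[1],.09]; print("along axis range",np.percentile(q@n,[1,5,50,95,99]),"yaw",np.degrees(p[2]))
print("rms",np.sqrt(np.mean(res([*p,best[2]])**2)))
print("top z extents",np.percentile(Q[:,2],[1,99]))
```

```text
[[ 0.6251 -0.1308  0.015 ]
 [ 0.5066 -0.098   0.015 ]
 [ 0.4616 -0.2799  0.015 ]
 [ 0.5867 -0.3083  0.015 ]] [0.123  0.1874 0.1283] [ 0.545  -0.2043  0.015 ]
x yaw -15.462790369709149
x yaw -12.808957661310595
y yaw -12.224224700765548
y yaw -13.896615685072684
271 [ 0.5445 -0.1539  0.0933]
430 [ 0.5373 -0.1615  0.092 ]
(np.float64(0.0012880925169177551), array([ 0.5356, -0.1511, -0.2354]), 0.01)
along axis range [-0.0523 -0.0431 -0.0013  0.0369  0.0391] yaw -13.488249608187594
rms 0.002331340218318284
top z extents [0.0547 0.1251]
```

Call:
play_rows --pt "0.3 0.013 -0.05 0 -0.05" --pt "0.3 0.027 -0.1 0 -0.1" --pt "0.3 0.04 -0.15 0 -0.15" --pt "0.3 0.0546 -0.2064 0 -0.187" --pt "0.3 0.0546 -0.2064 -0.04 -0.187" --pt "0.3 0.0546 -0.2064 -0.07 -0.187" --pt "0.3 0.0546 -0.2064 -0.07 -0.187"

```text
clock: 10.8
tcp_pos: [0.5335, -0.149, 0.1384]
orientation: [-1.032, 1.315, 1.041]
contact_force: [-1.2, 0.8, -0.3]
grip_width: 0.0555
```

Run:
```python
from snap import *
f=snap("b1.png",[.54,-.152,.09],50)
o=r.get_obs();print(o["clock"],o["tcp_pos"],o["grip_width"],o["contact_force"]);print(Rot.from_rotvec(o["orientation"]).as_matrix())
```

```text
10.9 [ 0.53623087 -0.14896276  0.14209196] 0.05487805653806056 [ 0.99601719 -0.05401801 -0.15919029]
[[-2.48619581e-04 -9.73210372e-01  2.29916310e-01]
 [ 6.55424461e-04  2.29916109e-01  9.73210231e-01]
 [-9.99999754e-01  3.92651894e-04  5.80704237e-04]]
```

View pics/b1.png

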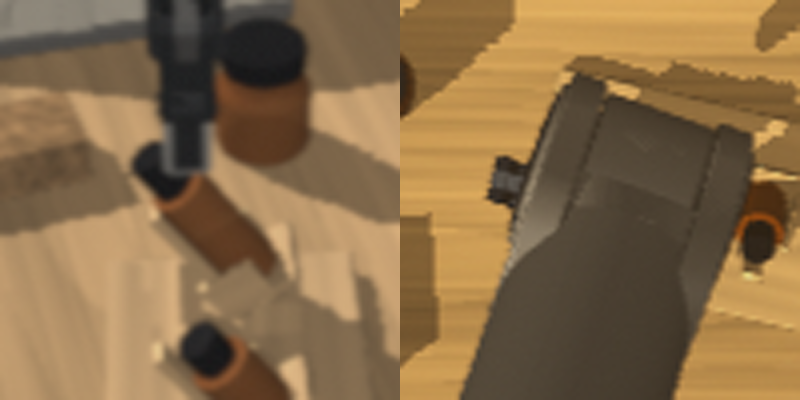

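Call:
play_rows --pt "0.3 0 0 -0.03 0" --pt "0.3 0 0 -0.055 0" --pt "0.3 0 0 -0.0675 0" --pt "0.3 0 0 -0.0675 0" --pt "0.3 0 0 -0.0675 0"

```text
clock: 11.4
tcp_pos: [0.5371, -0.1496, 0.0756]
orientation: [-1.037, 1.309, 1.035]
contact_force: [-0.3, -0.5, -0.6]
grip_width: 0.0553
```

Run:
```python
from snap import *
f=snap("b2.png",[.54,-.152,.09],40)
o=r.get_obs();print(o["clock"],o["tcp_pos"],o["grip_width"],o["contact_force"])
F=pickle.load(open("side_last.pkl","rb"));u,v=proj(F,[o["tcp_pos"]+[0,0,.011]])[0];u0,v0=proj(F,[.54,-.152,.09])[0].astype(int);print((u-u0+40)*5,(v-v0+40)*5)
```

```text
11.5 [ 0.53722373 -0.14986442  0.07581179] 0.055209933755746315 [0.01185458 0.13005831 0.0710162 ]
192.6463825844894 205.11269728675444
```

View pics/b2.png

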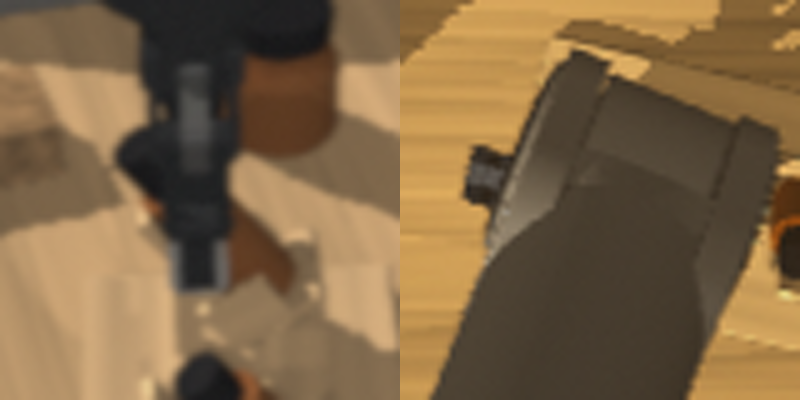

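Call:
play_rows --pt "0 0 -0.0017 0.002 0" --pt "-0.2 0 -0.0017 0.002 0" --pt "-1 0 -0.0017 0.002 0" --pt "-1 0 -0.0017 0.002 0" --pt "-1 0 -0.0017 0.002 0" --pt "-1 0 -0.0017 0.002 0" --force 20

```text
clock: 12.1
tcp_pos: [0.5365, -0.1517, 0.0771]
orientation: [-1.036, 1.31, 1.035]
contact_force: [-1.4, 0.2, 6.6]
grip_width: 0.0294
```

Call:
play_rows --pt "-1 0.0015 -0.0004 0.0017 0" --pt "-1 0.003 -0.0007 0.0035 0" --pt "-1 0.0046 -0.0011 0.0052 0" --pt "-1 0.0063 -0.0015 0.0068 0" --pt "-1 0.0063 -0.0015 0.0068 0"

```text
clock: 12.6
tcp_pos: [0.5427, -0.153, 0.0832]
orientation: [-1.036, 1.31, 1.036]
contact_force: [-0.1, 0.7, -0.8]
grip_width: 0.0296
```

Run:
```python
from snap import *
f=snap("b3.png",[.54,-.152,.09],40)
o=r.get_obs();print(o["clock"],o["tcp_pos"],o["grip_width"],o["contact_force"])
```

```text
12.7 [ 0.5422698  -0.1528657   0.08293779] 0.02993681552133895 [ 0.04461874 -0.0859726  -0.92000111]
```

View pics/b3.png

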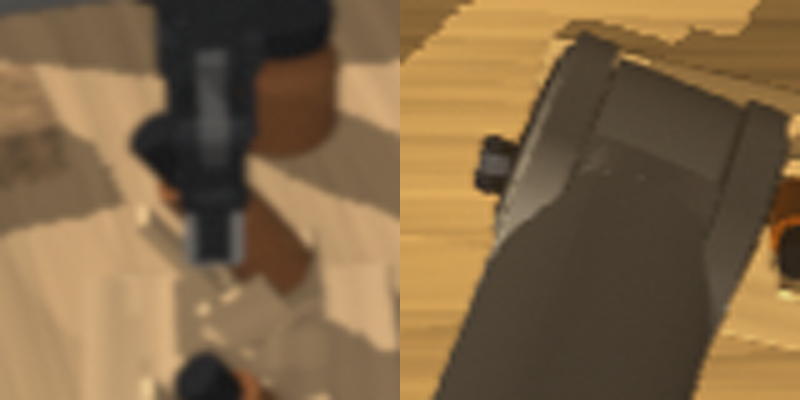

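Call:
play_rows --pt "-1 -0.008 0.0019 0.0118 0" --pt "-1 -0.016 0.0038 0.0235 0" --pt "-1 -0.024 0.0057 0.0352 0" --pt "-1 -0.032 0.0076 0.047 0" --pt "-1 -0.04 0.0095 0.0586 0" --pt "-1 -0.0475 0.0114 0.07 0" --pt "-1 -0.065 0.016 0.07 0" --pt "-1 -0.086 0.0207 0.065 0" --pt "-1 -0.086 0.0207 0.05 0" --pt "-1 -0.086 0.0207 0.05 0"

```text
clock: 13.7
tcp_pos: [0.4547, -0.1317, 0.1327]
orientation: [-1.035, 1.311, 1.038]
contact_force: [-0.3, -0.2, 0.4]
grip_width: 0.0292
```

Run:
```python
from snap import *
f=snap("b4.png",[.48,-.14,.11],50)
o=r.get_obs();print(o["clock"],o["tcp_pos"],o["grip_width"],o["contact_force"])
```

```text
13.8 [ 0.45648242 -0.13218489  0.13368998] 0.029277966031351247 [-0.62224526  0.02821616 -0.12572547]
```

View pics/b4.png

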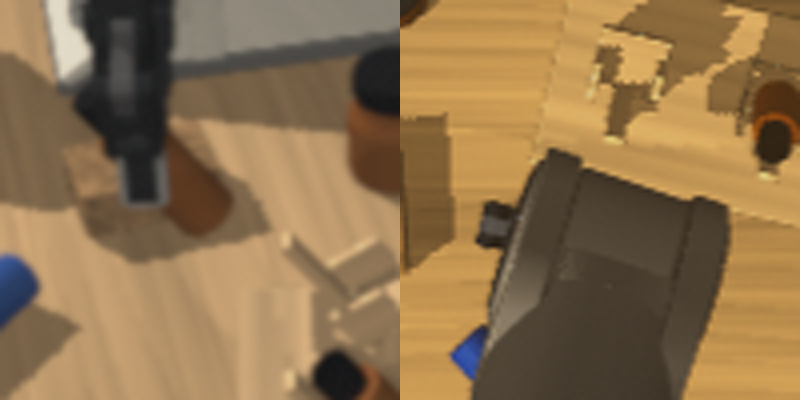

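Run:
```python
from h import *
F=pickle.load(open("side_last.pkl","rb"))
u0,v0=proj(F,[.48,-.14,.11])[0].astype(int)
u0=min(max(u0,50),590)
Fx=np.array([.5655,-.1583]); xh=np.array([.9724,-.2334]); yh=np.array([.2334,.9724])
np.set_printoptions(suppress=True,precision=1)
for cu,cv in((285,236),(290,242),(296,248),(310,260),(325,275)):
    uv=[u0-50+cu/4,v0-50+cv/4]; w=world(F,[uv])[0]; d=w[:2]-Fx
    print(uv,w*1000,"u,v,z",np.array([d@xh,d@yh,w[2]])*1000)
```

```text
[np.float64(292.25), np.float64(252.0)] [ 518.2 -143.2   83.4] u,v,z [-49.5   3.7  83.4]
[np.float64(293.5), np.float64(253.5)] [ 519.1 -149.7   84.7] u,v,z [-47.1  -2.4  84.7]
[np.float64(295.0), np.float64(255.0)] [ 521.2 -153.    83.1] u,v,z [-44.3  -5.2  83.1]
[np.float64(298.5), np.float64(258.0)] [ 527.7 -154.4   75. ] u,v,z [-37.7  -5.1  75. ]
[np.float64(302.25), np.float64(261.75)] [ 534.8 -155.4   64.3] u,v,z [-30.6  -4.3  64.3]
```

Call:
play_rows --pt "-1 0 0 -0.018 0" --pt "-1 0 0 -0.034 0" --pt "-1 0.009 -0.002 -0.034 0" --pt "-1 0.0175 -0.0042 -0.034 0" --pt "-1 0.0195 -0.0047 -0.034 0" --pt "-1 0.022 -0.0053 -0.034 0" --pt "-1 0.022 -0.0053 -0.034 0"

```text
clock: 14.5
tcp_pos: [0.4787, -0.1376, 0.0994]
orientation: [-1.036, 1.31, 1.036]
contact_force: [-0.9, 0.2, -0.5]
grip_width: 0.0295
```

Run:
```python
from snap import *
f=snap("b5.png",[.5,-.14,.1],40)
o=r.get_obs();print(o["clock"],o["tcp_pos"],o["grip_width"],o["contact_force"])
```

```text
14.6 [ 0.47861359 -0.13757205  0.09935783] 0.029140532526073647 [ 0.69327348 -0.51695628 -1.77695198]
```

View pics/b5.png

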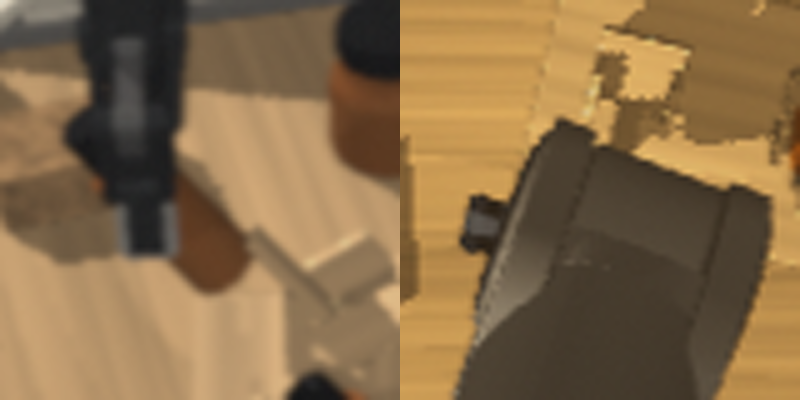

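Call:
play_rows --pt "-1 0.003 -0.0007 0.001 0" --pt "-1 0.006 -0.0014 0.002 0" --pt "-1 0.009 -0.0021 0.004 0" --pt "-1 0.012 -0.0028 0.006 0" --pt "-1 0.012 -0.0028 0.006 0"

```text
clock: 15.1
tcp_pos: [0.4877, -0.1397, 0.1043]
orientation: [-1.033, 1.314, 1.04]
contact_force: [-5.2, 2.8, -0.7]
grip_width: 0.0294
```

Run:
```python
from snap import *
f=snap("b6.png",[.5,-.14,.1],40)
o=r.get_obs();print(o["clock"],o["tcp_pos"],o["grip_width"],o["contact_force"],o["moment"])
```

```text
15.2 [ 0.48774089 -0.1397247   0.10423803] 0.029641446324431057 [-5.23750244  1.93774247 -0.43302113] [0.30108732 1.26465301 0.0232629 ]
```

View pics/b6.png

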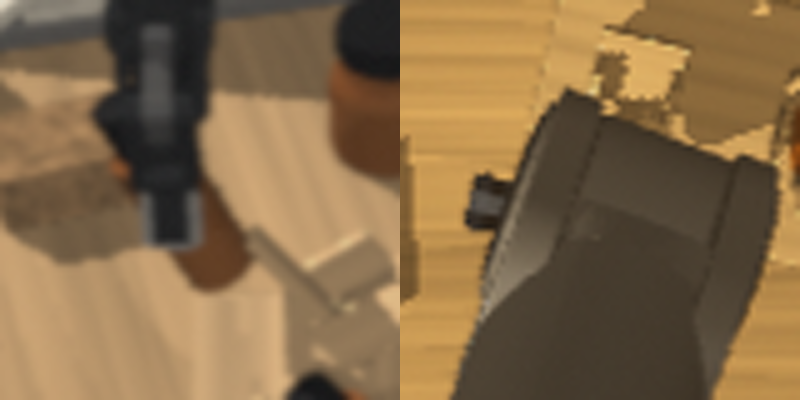

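Call:
play_rows --pt "-1 0.003 -0.0007 0.002 0" --pt "-1 0.006 -0.0014 0.004 0" --pt "-1 0.009 -0.0021 0.006 0" --pt "-1 0.011 -0.0026 0.007 0" --pt "-1 0.011 -0.0026 0.007 0"

```text
clock: 15.7
tcp_pos: [0.5013, -0.1429, 0.112]
orientation: [-1.036, 1.311, 1.036]
contact_force: [-3.6, 1.1, -3.1]
grip_width: 0.0296
```

Run:
```python
from snap import *
f=snap("b7.png",[.5,-.14,.1],40)
o=r.get_obs();print(o["clock"],o["tcp_pos"],o["grip_width"],o["contact_force"],o["moment"])
```

```text
15.8 [ 0.50119864 -0.14286863  0.11198122] 0.029181033503911196 [-3.87513605  0.99284357 -2.59502814] [0.17431737 0.91968159 0.03742214]
```

View pics/b7.png

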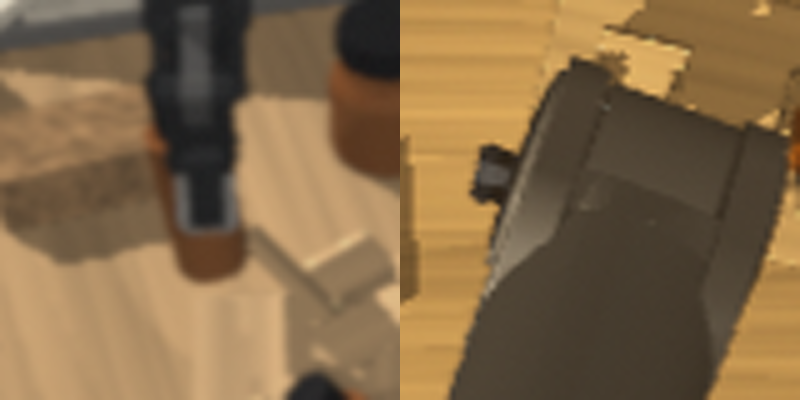

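```bash
cat > tilt.py <<'E'
from h import *
from scipy.optimize import least_squares
def tilt(F,G,yaw=np.radians(-13.5),lo=-.06,hi=.03,rad=.018):
    # G: grasp point world. amber pixels near the bottle
    uv,P=cloud(F); px=F["pixels"][uv[:,1],uv[:,0]].astype(int)
    d=P-G
    m=(np.hypot(d[:,0],d[:,1])<.03)&(d[:,2]>lo)&(d[:,2]<hi)
    b,g,rr=px[:,0],px[:,1],px[:,2]
    m&=(rr-b>25)&(rr>1.6*g)
    Q=P[m]; U=uv[m]
    def fun(p):
        R=Rot.from_euler('xyz',[p[2],p[3],0]).as_matrix(); a=Rot.from_euler('z',yaw).apply(R@[0,0,1])
        q=Q-(G+[p[0],p[1],0]); return np.linalg.norm(q-np.outer(q@a,a),axis=1)-.015
    S=least_squares(fun,[0,0,0,0],loss="soft_l1",f_scale=.002)
    return S.x,len(Q),np.sqrt(np.mean(S.fun**2)),U
if __name__=="__main__":
    o=r.get_obs();G=o["tcp_pos"]+[0,0,.011]
    F=pickle.load(open("side_last.pkl","rb"))
    x,n,e,U=tilt(F,G);print("off mm",x[:2]*1000,"about y (neg=cap to -x), about x deg",np.degrees(x[3]),np.degrees(x[2]),n,e)
    # edges per row
    for v in np.unique(U[:,1]):
        k=U[U[:,1]==v][:,0]; print(v,k.min(),k.max(),end=" | ")
    # expected vertical line
    for dz in(-.05,0): print(proj(F,[G+[0,0,dz]])[0],end=" ")
E
python3 tilt.py
```

```text
off mm [ -0.57933805 109.20620387] about y (neg=cap to -x), about x deg 67.2184869396613 77.59500650110499 7 0.0005943655540884064
232 272 272 | 233 272 273 | 234 272 273 | 235 273 273 | 236 273 273 | [283.93040922 257.54441027] [282.77120282 237.52634357]
```

Run:
```python
from h import *
F=pickle.load(open("side_last.pkl","rb"))
u0,v0=proj(F,[.5,-.14,.1])[0].astype(int);print(u0,v0)
c=F["pixels"][v0-20:v0+22,u0-15:u0+15]
for i in range(18,42,2): print(v0-20+i,[tuple(int(k) for k in c[i,j]) for j in range(5,28,2)], (F["z_map"][v0-20+i,u0-15+16]).round(3))
```

```text
282 246
244 [(55, 79, 103), (36, 59, 89), (51, 66, 90), (85, 90, 95), (45, 46, 46), (34, 34, 33), (35, 34, 34), (59, 61, 62), (93, 105, 116), (110, 152, 187), (118, 166, 206), (117, 165, 203)] 0.826
246 [(68, 94, 118), (46, 70, 98), (46, 63, 88), (90, 94, 99), (49, 50, 51), (35, 34, 34), (35, 35, 34), (53, 55, 56), (91, 99, 105), (99, 136, 169), (116, 163, 202), (119, 167, 207)] 0.83
248 [(72, 99, 122), (58, 82, 108), (47, 63, 89), (91, 96, 101), (50, 52, 52), (33, 33, 32), (33, 33, 32), (53, 55, 55), (92, 98, 104), (94, 129, 159), (115, 161, 199), (120, 168, 208)] 0.836
250 [(72, 99, 122), (63, 89, 114), (45, 64, 91), (83, 90, 99), (56, 58, 59), (37, 37, 38), (41, 41, 42), (57, 59, 60), (89, 94, 100), (75, 102, 129), (106, 149, 184), (115, 161, 200)] 0.836
252 [(72, 99, 122), (68, 95, 119), (42, 65, 94), (53, 69, 92), (69, 80, 94), (64, 76, 93), (60, 75, 94), (63, 76, 95), (58, 72, 93), (47, 69, 93), (78, 106, 130), (86, 118, 144)] 0.0
254 [(83, 116, 144), (83, 116, 145), (61, 90, 123), (35, 60, 92), (37, 61, 96), (37, 63, 98), (38, 63, 98), (37, 61, 95), (35, 58, 90), (42, 63, 88),
[... 563 characters left out ...]
12), (91, 129, 163), (113, 159, 197), (111, 155, 192)] 0.869
262 [(116, 162, 201), (113, 159, 198), (114, 160, 198), (110, 154, 192), (88, 126, 160), (73, 106, 141), (78, 114, 150), (93, 133, 169), (105, 147, 184), (110, 154, 190), (114, 160, 198), (115, 161, 199)] 0.87
264 [(114, 160, 198), (115, 162, 199), (113, 159, 198), (114, 160, 199), (116, 163, 201), (117, 164, 202), (116, 163, 201), (113, 159, 197), (112, 155, 191), (112, 155, 191), (112, 157, 193), (115, 159, 196)] 0.977
266 [(112, 157, 194), (116, 162, 201), (114, 160, 198), (114, 161, 199), (118, 165, 204), (121, 167, 205), (116, 160, 196), (110, 152, 186), (113, 155, 189), (120, 165, 201), (119, 163, 199), (119, 164, 202)] 0.951
```

```bash
sed -i 's/m&=(rr-b>25)&(rr>1.6\*g)/m\&=(rr-b>25)\&(rr>1.35*g)\&(b<56)/' tilt.py; python3 tilt.py
```

```text
off mm [-3.8348253   0.13296788] about y (neg=cap to -x), about x deg -5.001323504540488 2.122167698329955 170 0.001117719186927297
230 272 272 | 231 272 273 | 232 272 273 | 233 272 274 | 234 272 274 | 235 272 274 | 236 272 274 | 237 272 274 | 238 272 274 | 239 273 275 | 240 273 275 | 241 273 275 | 242 273 275 | 243 274 276 | 244 274 276 | 245 274 276 | 246 274 276 | 247 275 276 | 248 275 276 | 249 275 276 | 250 275 276 | 251 276 276 | 252 276 289 | 253 276 290 | 254 277 290 | 255 277 290 | 256 277 290 | 257 278 290 | 258 278 290 | 259 278 289 | 260 279 288 | 261 280 285 | [283.93040922 257.54441027] [282.77120282 237.52634357]
```

Call:
play_rows --pt "-1 0.002 -0.0005 0.001 0" --pt "-1 0.004 -0.001 0.001 0" --pt "-1 0.005 -0.0012 0.001 0" --pt "-1 0.005 -0.0012 0.001 0"

```text
clock: 16.2
tcp_pos: [0.5064, -0.1441, 0.1133]
orientation: [-1.036, 1.31, 1.036]
contact_force: [-6.3, 0.8, 0.7]
grip_width: 0.0293
```

```bash
python3 snap.py b8.png .5 -.14 .1 40; python3 tilt.py
```

```text
off mm [-5.17793888  0.30478877] about y (neg=cap to -x), about x deg 0.19718479130606778 2.1798236857760855 196 0.0010416870878910685
229 276 276 | 230 275 276 | 231 274 276 | 232 274 277 | 233 274 277 | 234 274 277 | 235 274 278 | 236 274 277 | 237 275 277 | 238 275 277 | 239 275 278 | 240 275 278 | 241 275 278 | 242 275 278 | 243 275 278 | 244 275 279 | 245 276 279 | 246 276 279 | 247 276 279 | 248 276 279 | 249 276 279 | 250 276 279 | 251 276 280 | 252 276 289 | 253 276 290 | 254 277 290 | 255 277 290 | 256 277 290 | 257 278 290 | 258 278 289 | 259 278 288 | 260 280 287 | [286.61920417 256.92800427] [285.55765019 236.87014623]
```

View pics/b8.png

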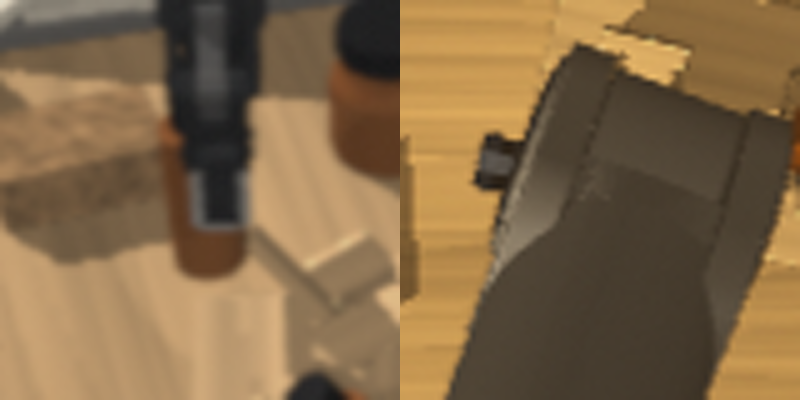

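Call:
play_rows --pt "-1 -0.008 0.002 0 0" --pt "-1 -0.02 0.005 0.01 0" --pt "-1 -0.025 0.02 0.05 0" --pt "-1 -0.025 0.05 0.09 0" --pt "-1 -0.025 0.08 0.1 0" --pt "-1 -0.025 0.08 0.1 0" --pt "-1 -0.025 0.08 0.1 0"

```text
clock: 17.0
tcp_pos: [0.4825, -0.0635, 0.2139]
orientation: [-1.039, 1.306, 1.035]
contact_force: [-0.0, -0.0, -1.0]
grip_width: 0.0294
```

```bash
python3 snap.py b9.png .481 -.064 .2 40; python3 tilt.py;python3 -c "
from h import *
print(r.get_obs())"
```

```text
off mm [-4.88257252  3.31199612] about y (neg=cap to -x), about x deg -1.789122879123229 0.9853583889998891 192 0.0009637938015120042
170 251 252 | 171 250 253 | 172 250 253 | 173 250 253 | 174 250 253 | 175 250 253 | 176 251 253 | 177 251 253 | 178 251 254 | 179 251 254 | 180 251 254 | 181 251 254 | 182 252 254 | 183 252 254 | 184 252 254 | 185 252 255 | 186 252 256 | 187 252 265 | 188 253 265 | 189 253 266 | 190 253 266 | 191 253 266 | 192 253 266 | 193 254 266 | 194 254 266 | 195 255 265 | 196 256 263 | 197 259 260 | [262.65363211 194.77417661] [260.79168207 172.39292086] {'clock': 17.1, 'joints': array([-0.31500427,  0.19715344,  0.3665888 ,  2.04548094, -0.08838128,
        0.91275167,  1.43596303]), 'qvel': array([ 0.01072141,  0.01101506,  0.0037817 ,  0.0037791 , -0.00322454,
        0.00508917, -0.00309667]), 'tau': array([-6.83031511e-01, -3.62770379e+01,  2.12439604e+00, -2.55134064e+01,
       -3.28884926e-02, -2.63624510e-02, -4.32750512e-04]), 'tcp_pos': array([ 0.48146081, -0.06502592,  0.21292495]), 'orientation': array([-1.03576627,  1.31039661,  1.03431726]), 'contact_force': array([-0.54706721, -0.51726717, -0.14953303]), 'moment': array([-0.08667062, -0.01996492, -0.00739844]), 'grip_width': 0.02969100718297055}
```

View pics/b9.png

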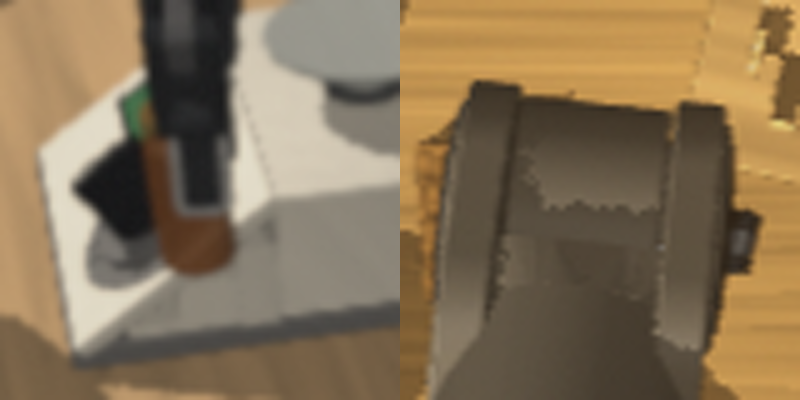

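```bash
cat > edge.py <<'E'
from h import *
from scipy.optimize import least_squares
import sys
def run(rowsL,rowsR,F=None,uL=None):
    o=r.get_obs();G=o["tcp_pos"]+[0,0,.011]
    M=Rot.from_rotvec(o["orientation"]).as_matrix(); jaw=M[:,2]; fw=np.cross(jaw,[0,0,1.]); fw/=np.linalg.norm(fw)
    if F is None: F=pickle.load(open("side_last.pkl","rb"))
    g=F["pixels"].astype(float); sal=g[:,:,0]  # blue: amber low, bright bg high
    sal=cv2.GaussianBlur(sal,(1,1),0) if False else sal
    def edge(v,us):
        row=sal[v,us[0]:us[1]]; d=np.abs(np.diff(row)); k=d.argmax()
        if 0<k<len(d)-1:
            a,b,c=d[k-1:k+2]; s=(a-c)/(2*(a-2*b+c)+1e-9)
        else: s=0
        return us[0]+k+s+.5
    pts=[];R=[]
    for v0,v1,c0,c1 in rowsL: 
        for v in range(v0,v1): pts.append((edge(v,(c0,c1)),v))
    for v0,v1,c0,c1 in rowsR:
        for v in range(v0,v1): pts.append((edge(v,(c0,c1)),v))
    pts=np.array(pts); rays=[ray(F,[p]) for p in pts]
    def fun(p):
        a=np.cos(p[1])*np.array([0,0,1.])+np.sin(p[1])*fw; c=G+p[0]*fw+ p[2]*jaw
        out=[]
        for oo,d in rays:
            n=np.cross(d,a);n/=np.linalg.norm(n); out.append(abs((oo-c)@n)-.015)
        return out
    for fix in(True,False):
        f2=(lambda p:fun([p[0],p[1],0])) if fix else fun
        S=least_squares(f2,[-.005,0,0] if not fix else [-.005,0],loss="soft_l1",f_scale=.0005)
        print("fixjaw" if fix else "free",S.x[0]*1000,"mm tilt(+=cap fwd)",np.degrees(S.x[1]),S.x[2:]*1000,"rms",1000*np.sqrt(np.mean(np.square(S.fun))))
    print(np.round(pts[::3],1).tolist())
if __name__=="__main__":
    run([(176,193,244,257)],[(189,193,260,272)])
E
python3 edge.py
```

```text
fixjaw 25.849026776234794 mm tilt(+=cap fwd) 44.08676514779385 [] rms 3.8391118786934455
free -16.473974161808027 mm tilt(+=cap fwd) 39.60560622140625 [-91.12832487] rms 3.603416120898467
[[254.2, 176.0], [254.5, 179.0], [254.7, 182.0], [255.5, 185.0], [244.5, 188.0], [244.5, 191.0], [267.4, 190.0]]
```

Call:
play_rows --pt "-1 0.007 0.014 0.008 0" --pt "-1 0.02 0.041 0.015 0" --pt "-1 0.035 0.072 0.02 0" --pt "-1 0.05 0.103 0.02 0" --pt "-1 0.065 0.134 0.02 0" --pt "-1 0.08 0.165 0.02 0" --pt "-1 0.095 0.196 0.02 0" --pt "-1 0.11 0.227 0.02 0" --pt "-1 0.125 0.256 0.02 0" --pt "-1 0.1335 0.274 0.02 0"

```text
clock: 18.1
tcp_pos: [0.6159, 0.2114, 0.2317]
orientation: [-1.036, 1.311, 1.036]
contact_force: [0.8, 1.0, -2.2]
grip_width: 0.0293
```

Call:
play_rows --pt "-1 0 0 0 0" --pt "-1 0 0 0 0"

```text
clock: 18.3
tcp_pos: [0.615, 0.2083, 0.2319]
orientation: [-1.036, 1.313, 1.035]
contact_force: [0.3, -0.4, -1.6]
grip_width: 0.0294
```

```bash
python3 snap.py p1.png .613 .21 .2 40; python3 tilt.py;python3 -c "
from h import *
o=r.get_obs();print(o['tcp_pos'],o['contact_force'])"
```

```text
off mm [-5.02546367  2.24137347] about y (neg=cap to -x), about x deg -1.4090083498959658 0.6893745659269221 182 0.001653577731999016
96 286 287 | 97 286 289 | 98 286 289 | 99 285 288 | 100 285 288 | 101 285 288 | 102 285 288 | 103 286 288 | 104 286 288 | 105 286 289 | 106 286 289 | 107 286 289 | 108 286 289 | 109 286 289 | 110 286 289 | 111 286 289 | 112 286 289 | 113 286 291 | 114 287 297 | 115 287 297 | 116 287 298 | 117 287 298 | 118 287 298 | 119 287 298 | 120 287 299 | 121 287 298 | 122 288 298 | 123 288 294 | [294.67798935 121.24184401] [294.13072384 101.80197695] [0.61488128 0.20744662 0.23250945] [ 0.45889857  0.39791666 -1.18931038]
```

View pics/p1.png

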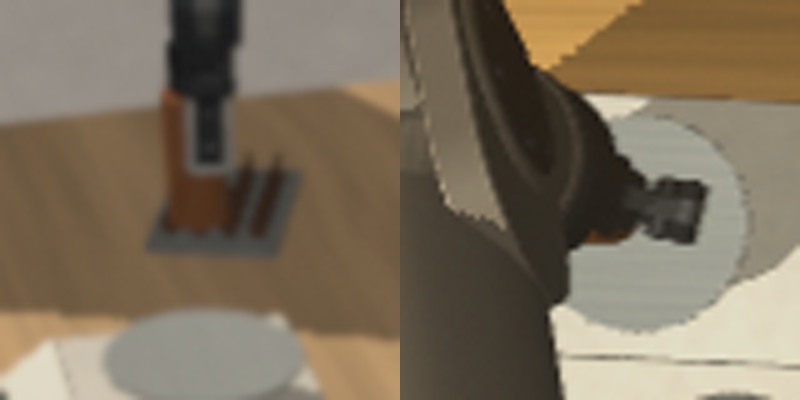

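Run:
```python
from h import *
f=pickle.load(open("top_last.pkl","rb"));s=pickle.load(open("side_last.pkl","rb"))
u0,v0=proj(f,[.613,.21,.2])[0].astype(int)
u=[u0-40+240/5,v0-40+222/5]; oo,d=ray(f,[u]); print(oo+d*((.117-oo[2])/d[2]))
f0=pickle.load(open("top0.pkl","rb")); # original: pan circle edges crop scale 4 offset (135,200)
u=[135+(92+268)/2/4,200+(38+213)/2/4]; oo,d=ray(f0,[u]); print(u,oo+d*((.117-oo[2])/d[2]))
us,vs=proj(s,[.613,.21,.2])[0].astype(int)
u=[us-40+204/5,vs-40+357/5];oo,d=ray(s,[u]); print("side",oo+d*((.117-oo[2])/d[2]))
# pan face z in side view now
uv,P=cloud(s); m=(np.hypot(P[:,0]-.61,P[:,1]-.21)<.045)&(abs(P[:,2]-.117)<.015)
print("pan z side",np.percentile(P[m,2],[10,50,90]),m.sum())
uv,P=cloud(f); m=(np.hypot(P[:,0]-.61,P[:,1]-.21)<.045)&(abs(P[:,2]-.117)<.015)
print("pan z top",np.percentile(P[m,2],[10,50,90]),m.sum())
# foot z: lowest row of bottle at col 293 -> point on near rim
o=r.get_obs(); B=o["tcp_pos"]+[-.005,.001,0]
cam=-np.array(s["R"]).T@s["t"]; dd=(cam-B)[:2]; dd/=np.linalg.norm(dd)
for z in(.18,.185,.19,.195,.2): print(z,proj(s,[[*(B[:2]+.015*dd),z]])[0])
```

```text
[0.60997397 0.20966982 0.117     ]
[180.0, 231.375] [0.61003374 0.20967072 0.117     ]
side [0.61055049 0.2077364  0.117     ]
pan z side [0.11686949 0.11821558 0.11969868] 449
pan z top [0.11317397 0.11726223 0.12138889] 642
0.18 [292.83559129 129.01591122]
0.185 [292.77629874 127.12351742]
0.19 [292.71679842 125.22178856]
0.195 [292.65709056 123.31068264]
0.2 [292.59717536 121.39015789]
```

Call:
play_rows --pt "-1 0 0.001 -0.015 0" --pt "-1 0 0.001 -0.032 0" --pt "-1 0 0.001 -0.046 0" --pt "-1 0 0.001 -0.055 0" --pt "-1 0 0.001 -0.059 0" --pt "-1 0 0.001 -0.062 0" --pt "-1 0 0.001 -0.062 0" --pt "-1 0 0.001 -0.062 0" --pt "-1 0 0.001 -0.062 0"

```text
clock: 19.3
tcp_pos: [0.6152, 0.211, 0.1716]
orientation: [-1.036, 1.309, 1.036]
contact_force: [-0.2, 0.1, -0.7]
grip_width: 0.0294
```

```bash
python3 snap.py p2.png .613 .21 .14 40; python3 tilt.py;python3 -c "
from h import *
o=r.get_obs();print(o['tcp_pos'],o['contact_force'])"
```

```text
off mm [-4.97972077 -0.87802372] about y (neg=cap to -x), about x deg -0.5632901426495068 3.980169532868391 143 0.0016346331443089274
119 286 288 | 120 286 289 | 121 286 289 | 122 286 289 | 123 286 289 | 124 286 289 | 125 286 289 | 126 287 289 | 127 287 289 | 128 287 289 | 129 287 289 | 130 287 289 | 131 287 289 | 132 287 289 | 133 287 289 | 134 287 290 | 135 287 290 | 136 287 297 | 137 287 298 | 138 288 298 | 139 288 298 | 140 288 297 | 141 289 297 | 142 289 297 | 143 289 296 | 144 291 294 | [295.03302871 143.09838302] [294.5023538  124.80628278] [0.61504402 0.21105342 0.17148419] [ 0.46817478  0.32627267 -2.07370565]
```

View pics/p2.png

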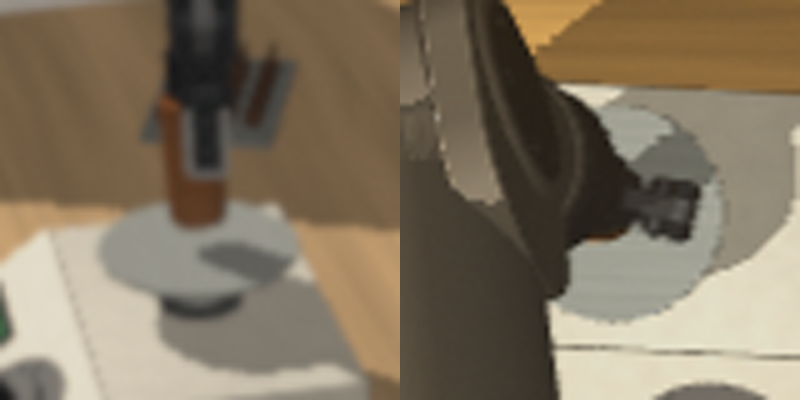

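Call:
play_rows --pt "-1 0 -0.0015 -0.002 0" --pt "-1 0 -0.0015 -0.004 0" --pt "-1 0 -0.0015 -0.006 0" --pt "-1 0 -0.0015 -0.008 0" --pt "-1 0 -0.0015 -0.008 0" --pt "-1 0 -0.0015 -0.008 0"

```text
clock: 20.0
tcp_pos: [0.6148, 0.2094, 0.1629]
orientation: [-1.036, 1.311, 1.036]
contact_force: [-0.6, -0.4, -0.5]
grip_width: 0.0295
```

Call:
play_rows --pt "-1 0 0 -0.001 0" --pt "-1 0 0 -0.001 0" --pt "-1 0 0 -0.001 0"

```text
clock: 20.3
tcp_pos: [0.6148, 0.2094, 0.162]
orientation: [-1.036, 1.31, 1.036]
contact_force: [-0.6, 0.6, -1.2]
grip_width: 0.0296
```

Call:
play_rows --pt "-1 0 0 -0.001 0" --pt "-1 0 0 -0.001 0" --pt "-1 0 0 -0.001 0"

```text
clock: 20.6
tcp_pos: [0.6148, 0.2094, 0.161]
orientation: [-1.036, 1.31, 1.036]
contact_force: [-0.6, 0.4, -0.4]
grip_width: 0.0297
```

Call:
play_rows --pt "-1 0 0 -0.001 0" --pt "-1 0 0 -0.001 0" --pt "-1 0 0 -0.001 0"

```text
clock: 20.9
tcp_pos: [0.6148, 0.2094, 0.1599]
orientation: [-1.036, 1.31, 1.036]
contact_force: [-0.9, 0.4, -0.7]
grip_width: 0.0296
```

Call:
play_rows --pt "-1 0 0 -0.001 0" --pt "-1 0 0 -0.001 0" --pt "-1 0 0 -0.001 0"

```text
clock: 21.2
tcp_pos: [0.6148, 0.2094, 0.159]
orientation: [-1.036, 1.31, 1.036]
contact_force: [-0.3, 0.0, -0.2]
grip_width: 0.0291
```

Call:
play_rows --pt "-1 0 0 -0.001 0" --pt "-1 0 0 -0.001 0" --pt "-1 0 0 -0.001 0"

```text
clock: 21.5
tcp_pos: [0.6148, 0.2094, 0.1579]
orientation: [-1.036, 1.311, 1.036]
contact_force: [-0.1, -1.1, -1.3]
grip_width: 0.0295
```

Call:
play_rows --pt "-1 0 0 0 0"

```text
clock: 21.6
tcp_pos: [0.6148, 0.2094, 0.158]
orientation: [-1.036, 1.31, 1.036]
contact_force: [0.2, 0.4, -1.3]
grip_width: 0.0296
```

Call:
play_rows --pt "-1 0 0 -0.001 0" --pt "-1 0 0 -0.001 0" --pt "-1 0 0 -0.001 0"

```text
clock: 21.9
tcp_pos: [0.6149, 0.2095, 0.1571]
orientation: [-1.036, 1.31, 1.036]
contact_force: [0.3, 0.0, -0.6]
grip_width: 0.0295
```

Call:
play_rows --pt "-1 0 0 0 0"

```text
clock: 22.0
tcp_pos: [0.6149, 0.2094, 0.1571]
orientation: [-1.036, 1.31, 1.036]
contact_force: [0.5, -0.2, -1.5]
grip_width: 0.0294
```

```bash
python3 snap.py p3.png .613 .21 .13 30
```

```text
(no output)
```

View pics/p3.png

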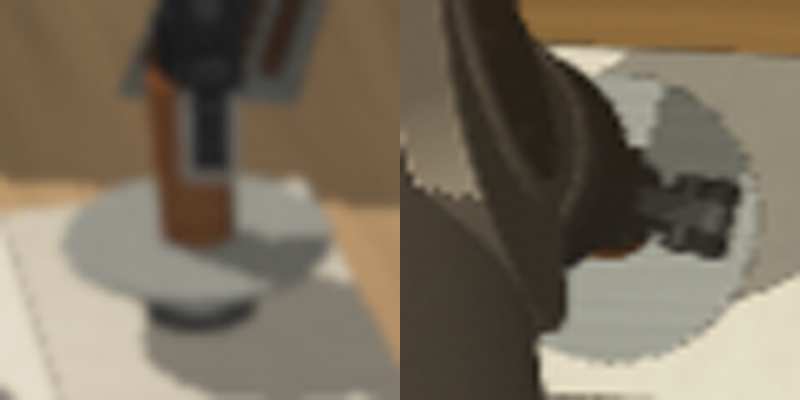

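Call:
play_rows --pt "-1 0 0 -0.001 0" --pt "-1 0 0 -0.001 0" --pt "-1 0 0 -0.001 0"

```text
clock: 22.4
tcp_pos: [0.6149, 0.2094, 0.1562]
orientation: [-1.036, 1.31, 1.036]
contact_force: [0.5, 0.3, 0.3]
grip_width: 0.0292
```

Call:
play_rows --pt "-1 0 0 0 0"

```text
clock: 22.5
tcp_pos: [0.615, 0.2094, 0.1562]
orientation: [-1.036, 1.31, 1.036]
contact_force: [0.9, 0.3, 2.0]
grip_width: 0.0295
```

Call:
play_rows --pt "-1 0 0 0 0"

```text
clock: 22.6
tcp_pos: [0.6149, 0.2094, 0.1562]
orientation: [-1.036, 1.31, 1.036]
contact_force: [0.6, -1.4, 1.8]
grip_width: 0.0293
```

Call:
play_rows --pt "-1 0 0 0 0"

```text
clock: 22.7
tcp_pos: [0.6149, 0.2094, 0.1561]
orientation: [-1.036, 1.31, 1.036]
contact_force: [0.6, -0.6, 0.6]
grip_width: 0.0291
```

Call:
play_rows --pt "-0.3 0 0 0 0" --pt "-0.28 0 0 0 0" --pt "-0.26 0 0 0 0" --pt "-0.24 0 0 0 0" --pt "-0.22 0 0 0 0" --pt "-0.2 0 0 0 0" --pt "-0.17 0 0 0 0" --pt "-0.14 0 0 0 0" --pt "-0.1 0 0 0 0" --pt "-0.05 0 0 0 0"

```text
clock: 23.7
tcp_pos: [0.6148, 0.2094, 0.156]
orientation: [-1.036, 1.31, 1.036]
contact_force: [-0.6, -0.5, 0.4]
grip_width: 0.0404
```

```bash
python3 snap.py p4.png .613 .21 .13 30;python3 tilt.py;python3 -c "
from h import *
o=r.get_obs();print(o['tcp_pos'],o['contact_force'])"
```

```text
off mm [-3.09553317 -0.53620031] about y (neg=cap to -x), about x deg 1.054876492058102 3.698029105986363 107 0.0017952355168748366
124 288 288 | 125 288 289 | 126 287 289 | 127 287 289 | 128 288 289 | 129 287 289 | 130 288 289 | 131 288 289 | 132 288 289 | 133 288 289 | 134 288 289 | 135 288 289 | 136 288 289 | 137 288 289 | 138 288 289 | 139 288 289 | 140 288 289 | 141 289 290 | 142 289 291 | 143 289 297 | 144 289 297 | 145 289 297 | 146 289 297 | 147 289 297 | 148 289 296 | 149 290 297 | 150 292 296 | [295.2564676  148.86774862] [294.73240214 130.83328426] [0.61480634 0.20946113 0.15602373] [-0.11114399 -0.38583021 -0.44101757]
```

View pics/p4.png

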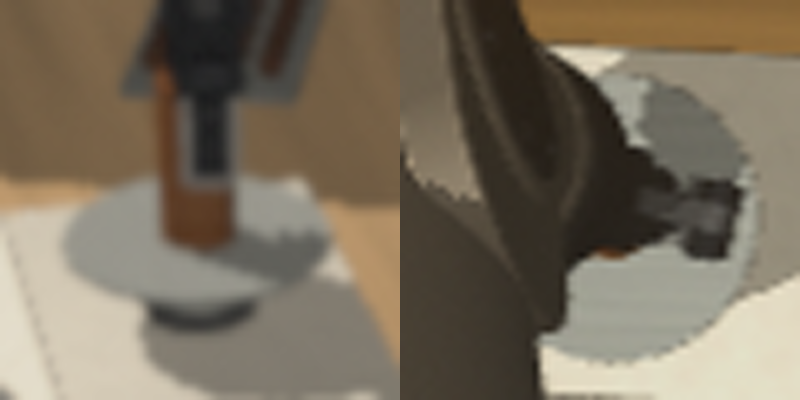

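Released and standing, with forces at zero. I'll open a bit more and retreat straight up, then away.

Call:
play_rows --pt "0.1 0 0 0 0" --pt "0.25 0 0 0 0" --pt "0.25 0 0 0.005 0" --pt "0.25 0 0 0.02 0" --pt "0.25 0 0 0.05 0" --pt "0.25 0 0 0.09 0" --pt "0.25 0 0 0.13 0" --pt "0.25 -0.04 -0.03 0.14 0" --pt "0.25 -0.08 -0.07 0.14 0" --pt "0.25 -0.12 -0.11 0.14 0"

```text
clock: 24.8
tcp_pos: [0.504, 0.1085, 0.2978]
orientation: [-1.037, 1.307, 1.035]
contact_force: [-0.3, -0.1, 0.1]
grip_width: 0.0536
```

Call:
play_rows --pt "0.25 -0.03 -0.05 0 0" --pt "0.25 -0.05 -0.1 0 0" --pt "0.25 -0.05 -0.15 0 0" --pt "0.25 -0.05 -0.2 0 0" --pt "0.25 -0.05 -0.2 0 0"

```text
clock: 25.3
tcp_pos: [0.4539, -0.0966, 0.2978]
orientation: [-1.031, 1.312, 1.028]
contact_force: [-0.6, 0.5, -0.1]
grip_width: 0.0534
```

Run:
```python
from snap import *
snap("e1.png",[.57,.2,.12],55)
for n in("side","top"):
    cv2.imwrite(f"pics/e_{n}.png",pickle.load(open(n+"_last.pkl","rb"))["pixels"])
o=r.get_obs();print(o["clock"],o["tcp_pos"],o["contact_force"],abs(o["qvel"]).max())
s=pickle.load(open("side_last.pkl","rb"));f=pickle.load(open("top_last.pkl","rb"))
from tilt import tilt
G=np.array([.61,.21,.167]);x,n,e,U=tilt(s,G,lo=-.045,hi=.02);print("tilt deg",np.degrees(x[2:]),"off",x[:2],n,e)
uv,P=cloud(f);m=(np.hypot(P[:,0]-.61,P[:,1]-.21)<.03)&(P[:,2]>.19);print("cap",np.median(P[m],0),m.sum())
ex,ey,nn=axes(np.radians(-2.65)); c0=np.array([.4754,.2119,.0381])
for F in(f,s):
    uv,P=cloud(F); q=P-c0; X=np.c_[q@ex,q@ey,q@nn]
    b=(abs(X[:,0])<.06)&(X[:,1]<0)&(X[:,1]>-.08)&(X[:,2]>.034)&(X[:,2]<.055)
    A=X[b,:2]*1000; w,V=np.linalg.eigh(np.cov(A.T)); print("knob",A.mean(0),V[:,1])
```

```text
25.4 [ 0.45471488 -0.0928459   0.29721142] [0.10089688 0.34990824 0.40716132] 0.07018134216519442
tilt deg [-0.18020524 -0.54258964] off [0.00097277 0.00127844] 255 0.0019522792214566418
cap [0.60982487 0.20902609 0.20644632] 80
knob [ 26.38510637 -39.70655383] [-0.99936925 -0.03551189]
knob [ 24.34094429 -43.51834032] [-0.9999433  -0.01064837]
```

View pics/e1.png

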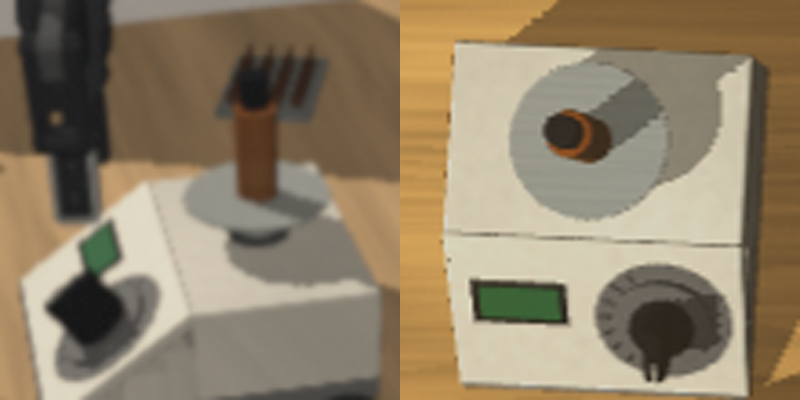

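View pics/e_side.png

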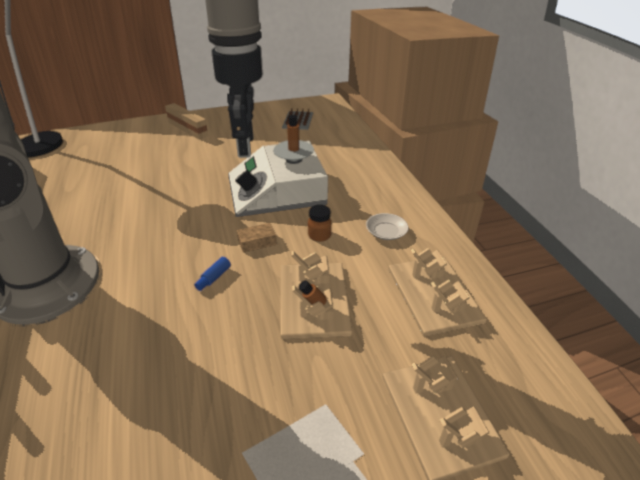

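```bash
python3 -c "
from bench import r
print(r.hand_in())"
```

```text
the job is handed in; nothing more can be done
None
```

I turned the tare knob back to its stop, then stood the taller bottle on the pan and handed the job in at about 25 s. No verdict was reported.

- **Knob:** I pushed the bar counter-clockwise with the shut fingers. My first push ended with the finger lying flat along the bar, which can't tell the stop from mere alignment. I then pushed on the upper end only, where it held against 11 N with about 1 mm of movement. The bar now lies within about 2° of straight up the panel.
- **Bottle:** I gripped it at 20 N and lifted it out. It did not swing upright, so I levered it upright against the tip of its own rack's strip, which pressed on it with about 6 N.
- **Placing:** I lowered it in 1 mm steps. The wrist reading rose by about 2 N at the pan, so contact was light, although single readings scatter by about 1 N. I then opened the fingers slowly.
- **Last checks:** In the final pictures the bottle stands upright to within 1° and its cap is within about 1 mm of the pan's middle. The gripper is clear, and the short bottle, jar, dish, cork block and blue look-alike show no visible change by eye.
- **Disagreements:** While I still held the bottle, tilt estimates ranged from about 0.6° to 3° of lean. It may therefore have settled by about 1 mm on one side when released.

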